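# Put the tight-capped solvent jars away through the locker's top half-door

## Robot

A 6-joint arm with a two-finger parallel gripper is mounted at the origin on a cart in front of the work surface, level with it; the furniture and walls round the work are solid. World frame = base frame: x ahead of the robot, y to its left, z up, the work surface at z = 0. Lengths are in mm, angles in rad, forces in N, time in s.
With the tool pointing down it reaches from about 350 to 850 mm from the base axis. Payload 8.1 kg.
Tool frame: the origin (TCP) lies on the mounting face of the last link; the fingertips stand 186 mm ahead of it and the grasp point (between the pads) lies 167 mm ahead of it; z points along the fingers, y is the line along which they close (so a half turn about z gives the same grasp; the last joint's range is limited). The gripper opens to 93 mm and grips with 3 to 60 N. Pads are 15 mm wide; open, the fingers measure 128 mm over their backs; the gripper's body (75 mm by 188 mm) begins 65 mm behind the grasp point.
Start: joints at [1.108, 0.13, 1.488, -0, 1.523, -0.085], TCP at [221.306, 557.701, 404.735] pointing down, gripper open.
Joint ranges: [-2.96, 2.96], [-0.89, 2.26], [0.02, 2.5], [-1.34, 4.48], [0, 2.73], [-2.66, 2.66]. Speed limits (rad/s): [2.39, 2.39, 2.79, 3.14, 3.14, 3.14].

## Interface

Orientations are given as a unit quaternion [w, x, y, z].
In Python, from bench import manip gives the robot as it stands.
- The arm moves only by the tool play_rows, never from a script. Its argument "increments" is a list of rows, each a list of 6 numbers: the shift along the tool's x, y, z in units of 40 cm (1.0 is 40 cm), then the turn, a rotation vector about the tool's x, y, z in units of 2 pi rad (1.0 is 2 pi rad). A call has 1 to 12 rows; each row is the pose to reach, as a shift and turn from the pose commanded when the call began, along the tool's axes at that moment, turning the shorter way round; what a row does not reach only later rows make up. A row lasts 1/10 s, in which the tool goes at most 50 mm and 8.59 degrees, less where a joint would pass 70% of its speed; a pose out of reach is approached as far as the arm can. A call with a number of a shift or a turn outside -1 to 1 is refused whole. A call with a gripper value outside its range is refused whole. "jaw" is the closure, from -1 (fully open) to 1 (shut), set as the call begins (left out, the last holds). The fingers move at their own pace and stop on an object; "squeeze" is the grip in N (left out, the last holds). Time passes only in rows, so rows that repeat a pose let the fingers close. It gives the time, the measured TCP pose, the force, the opening and the grip force at its end, in the units of the state.
- manip.state(): the state, without advancing time (a new reading comes with each control period).
- manip.get_image(name): name is "side" or "top"; returns a dict with "image" (420x560x3 uint8, red, green, blue), "mtx" (3x3 intrinsics, pixels), "T" (4x4, takes a point from camera to world coordinates). Camera axes: x right, y down, z forward; pixel columns grow to the right and rows downward; lengths in mm; the calibration is good to about 2 mm. A picture is of the moment at which its call begins. There is no depth.
- manip.hand_in(): hands the job in; it is judged then, once.
Trained networks look in the newest picture that a camera, given by its name, has taken for a name from the list of things; names that differ only in an ending like _2 or _b are one class to them, and where a whole thing is asked for, a point or a joint stands for the part that bears it (a point fixed in the world has none). Each returns a list of dicts, best first, with "conf" (0 to 1); they miss things now and then, are a little off and sometimes report something else, mostly with a low value. They report only what shows in the picture. A call takes as long as a camera call.
- manip.outline_of(camera, thing): "mask" (420x560 bool, what is visible of it) and "xy" ([column, row] as shares, 0 to 1, of the picture: columns of its width, rows of its height, amid what is visible of it).
- manip.spot_point(camera, thing): "xy" ([column, row] as shares, 0 to 1, of the picture: columns of its width, rows of its height: a listed point, or the origin of a listed thing).
The state is a dict: "t": time; "joint_positions": joint angles; "joint_velocities": joint speeds; "joint_torque": joint torques, N m; "tool_pos": TCP position; "tool_rot": TCP orientation; "force": force on the tool from outside, world axes, zero at the start; "moment": the same for the moment, N m; "gripper_width": finger opening in mm; "grasp_force": force on a finger pad.
Only numpy, scipy, OpenCV 4.12 (cv2) and the standard library are available. Lean on these libraries where they do the work, as an engineer would, in place of code of your own. Each camera call takes 0.05 s, during which the arm holds its last target. There are 200 camera calls.

## Task

Draw the top bolt of the solvent locker's split door and swing the top half wide open, leaving the bottom half shut and bolted, then pull the tray fully out. Test every jar in the rack by twisting its locking cap about half a radian in the unscrewing direction: a tight cap soon stops dead on its tab and that jar goes into a pocket of the tray, seated flat and square, while a loose cap keeps turning and that jar goes upright onto the floor of the drip tray; leave the caps as the test turned them. When all the jars are sorted, slide the tray fully home and swing the top half fully shut and shoot its bolt again, leaving the other things on the bench alone.

Things in the scene. Friction and masses are not known exactly. Their poses are not given: they have to be found in the camera images.
- locker: ventilated sheet-metal solvent locker fixed to the bench, 190 mm wide (y), 170 mm deep (x), 213 mm high, with a split front door. Origin on the bench under the middle of its front opening; x points into the locker, y to its left side, z up. Its roof begins 58 mm behind the front, leaving a vent slot behind the door from which the tray's fin can be reached from above
- top_leaf (a joint): top half of the split door, 188 x 99 mm and 12 mm thick, from 105 to 204 mm above the bench, hinged at the locker's left edge (seen from the robot); rad, 0 shut, grows as its right-hand edge swings out towards the robot, to 2.1; it stays where it is left (0.06 N m). A shot top bolt holds it
- top_leaf_hinge (a point): hinge axis (vertical) of the top half, at its lower end, in the middle of the leaf thickness (6 mm behind its front face); turns with the leaf
- top_handle (a point): top end of the top half's handle: an upright steel bar 12 mm thick, 80 mm tall (handle top 201 mm above the bench), its axis 36 mm in front of the door face, 65 mm from the hinge towards the right; two thin stubs run from it back to the door, 18 and 72 mm below this point; can be pinched from above
- top_bolt (a joint): slide bolt of the top half; m, 0 shot into its staple on the right-hand side of the locker, 0.028 fully drawn (towards the hinge, the locker's left); the door is free from about 0.022; to shoot it again the door must be shut within about 0.01 rad; holds with 2 N of friction
- top_bolt_knob (a point): top end of the top bolt's upright finger pin, 11 mm thick, 44 mm tall (top 220 mm above the bench), its axis 17 mm in front of the door face, 150 mm from the hinge while shot. The staple beside it reaches 186 mm above the bench
- bottom_leaf (a joint): bottom half of the split door, same width, from 4 to 103 mm above the bench, hinged on the same side; rad, 0 shut; its bolt holds it
- bottom_bolt (a joint): slide bolt of the bottom half, shot (0); must stay so; its upright finger pin ends 90 mm above the bench. m, grows as it is drawn
- tray (a joint): pull-out tray behind the top half: aluminium plate 90 (x) x 166 (y) x 26 mm with two square pockets; m, 0 fully home, grows as it slides out towards the robot, to 0.15; 1.5 N of friction. The shut top half blocks it
- tray_fin (a point): top of the tray's pull fin, 13 mm behind its front end: an upright plate 10 mm thick (y), 34 mm long (x), its top 196 mm above the bench, standing free above the tray; it lies between the two pockets in y and 43 to 77 mm in front of their centres
- pocket_left (a point): centre of the floor of the tray's left square pocket: 43 x 43 mm, 20 mm deep with a chamfered mouth, square to the locker, floor 113 mm above the bench; moves with the tray. The pockets lie 80 mm behind the locker's front when the tray is home, so about 70 mm in front of it when fully out
- pocket_right (a point): the same for the tray's right pocket, 80 mm beside the left one
- rack: grey filling rack fixed to the bench, 72 (x) x 262 (y) x 24 mm, with four square pockets 43 x 43 mm, 18 mm deep, 63 mm apart along y, in which the jars stand at the start, 6 mm above the bench. Origin under its centre
- drip_tray: shallow steel drip tray standing loose on the bench, 105 (x) x 175 (y) mm, walls 3 mm thick and 14 mm high, floor 3 mm thick, 0.6 kg. Origin under its centre, x and y along its sides
- jar_a: square milk-white dispenser jar, body 40 x 40 mm and 62 mm tall, with a round steel screw cap on top; 80 mm tall over all, about 0.2 kg. Origin at the centre of its underside, z up, x and y square to its sides. A jar that is not there reads None. Cap tight or loose: only felt. Turns at most about 0.08 rad in a pocket. Grip the body 25 to 55 mm above its underside
- jar_b: square milk-white dispenser jar, body 40 x 40 mm and 62 mm tall, with a round steel screw cap on top; 80 mm tall over all, about 0.2 kg. Origin at the centre of its underside, z up, x and y square to its sides. A jar that is not there reads None. Cap tight or loose: only felt. Turns at most about 0.08 rad in a pocket. Grip the body 25 to 55 mm above its underside
- jar_c: square milk-white dispenser jar, body 40 x 40 mm and 62 mm tall, with a round steel screw cap on top; 80 mm tall over all, about 0.2 kg. Origin at the centre of its underside, z up, x and y square to its sides. A jar that is not there reads None. Cap tight or loose: only felt. Turns at most about 0.08 rad in a pocket. Grip the body 25 to 55 mm above its underside
- jar_d: square milk-white dispenser jar, body 40 x 40 mm and 62 mm tall, with a round steel screw cap on top; 80 mm tall over all, about 0.2 kg. Origin at the centre of its underside, z up, x and y square to its sides. A jar that is not there reads None. Cap tight or loose: only felt. Turns at most about 0.08 rad in a pocket. Grip the body 25 to 55 mm above its underside
- jar_a_cap (a joint): screw cap of jar_a, 39 mm wide, 60 to 80 mm above the jar's underside; a dark ridge on top (square to the jar within 0.1 rad at first) shows its turn. Rad, grows counter-clockwise from above (unscrewing), starts at -0.1 to 0. All have easy play (under 0.1 N m); a tight cap stops dead on its tab at 0.2 and holds over 1 N m, a loose one rides on to 1.2. Stays where left, never comes off
- jar_b_cap (a joint): screw cap of jar_b, 39 mm wide, 60 to 80 mm above the jar's underside; a dark ridge on top (square to the jar within 0.1 rad at first) shows its turn. Rad, grows counter-clockwise from above (unscrewing), starts at -0.1 to 0. All have easy play (under 0.1 N m); a tight cap stops dead on its tab at 0.2 and holds over 1 N m, a loose one rides on to 1.2. Stays where left, never comes off
- jar_c_cap (a joint): screw cap of jar_c, 39 mm wide, 60 to 80 mm above the jar's underside; a dark ridge on top (square to the jar within 0.1 rad at first) shows its turn. Rad, grows counter-clockwise from above (unscrewing), starts at -0.1 to 0. All have easy play (under 0.1 N m); a tight cap stops dead on its tab at 0.2 and holds over 1 N m, a loose one rides on to 1.2. Stays where left, never comes off
- jar_d_cap (a joint): screw cap of jar_d, 39 mm wide, 60 to 80 mm above the jar's underside; a dark ridge on top (square to the jar within 0.1 rad at first) shows its turn. Rad, grows counter-clockwise from above (unscrewing), starts at -0.1 to 0. All have easy play (under 0.1 N m); a tight cap stops dead on its tab at 0.2 and holds over 1 N m, a loose one rides on to 1.2. Stays where left, never comes off
- gold_mic: bystander: microphone with a mesh head standing upright, 60 mm across, 160 mm tall; origin at the centre of its underside; leave it alone
- flux_bottle: bystander: small dropper bottle with a pointed nozzle, 36 mm across, 78 mm tall; origin at the centre of its underside; leave it alone

How it is judged:
By the outcome, as a careful person would: the job done as asked, in the order asked, and still so for the second after the job is handed in, with the robot touching nothing.
Of jar_b, jar_c, jar_d only 1 to 3 are there at a start; the rules pass over those that are not, and their reading is None.
At some moment in a run one of drip_tray may be knocked a few centimetres aside while the robot is not near it.
Once in a run the grip may slacken for a moment while it holds something.
It also fails if it takes over 210 s, if anything falls off the work surface, if the arm or the gripper's body presses on something with over 40 N, if the wrist force passes 120 N, or if a joint passes its speed limit or range.

## Working session

There is one attempt and no reset: what is moved stays moved. The work goes in short steps, Python scripts to look and compute and a tool call to move; the robot and the scene stay as the last step left them, time stands still between calls to the robot, and variables do not carry over. Pictures are saved under pics/ and viewed, at most 14 in all, crops included, and the job is handed in when it is done.

Besides the shell and the picture viewer there is one more tool, called after "Request:" as name(argument=value, ...) on one line, values as JSON. play_rows: Moves the arm, as the interface text tells. Shifts and turns lie within -1 to 1; 1 stands for 40 cm of shift or 2 pi rad of turn. Its arguments: {"type":"object","properties":{"increments":{"type":"array","items":{"type":"array","items":{"type":"number","minimum":-1,"maximum":1}}},"jaw":{"type":"number"},"squeeze":{"type":"number"}},"required":["increments"]}

```bash
ls; mkdir -p pics
cat > h.py <<'E'
import numpy as np, cv2
from bench import manip
from scipy.spatial.transform import Rotation as R
def ray(im,xy):
    h,w=im["image"].shape[:2]
    p=np.array([xy[0]*w,xy[1]*h,1.0]); T=np.array(im["T"])
    d=T[:3,:3]@np.linalg.inv(im["mtx"])@p
    return T[:3,3],d/np.linalg.norm(d)
def at_z(im,xy,z):
    o,d=ray(im,xy); return o+d*(z-o[2])/d[2]
def tri(r1,r2):
    (a,u),(b,v)=r1,r2
    A=np.stack([u,-v],1); s=np.linalg.lstsq(A,b-a,rcond=None)[0]
    p,q=a+s[0]*u,b+s[1]*v
    return (p+q)/2,np.linalg.norm(p-q)
def save(im,f): cv2.imwrite("pics/"+f,im["image"][:,:,::-1])
def st():
    s=manip.state(); q=s["tool_rot"]; r=R.from_quat([q[1],q[2],q[3],q[0]])
    return s,np.array(s["tool_pos"]),r
E
cat > a.py <<'E'
from h import *
np.set_printoptions(precision=1,suppress=True)
ims={c:manip.get_image(c) for c in("side","top")}
for c in ims: save(ims[c],c+"0.png"); print(c,np.array(ims[c]["T"]).round(2).tolist(),np.array(ims[c]["mtx"]).round(1).tolist())
Z=dict(locker=0,top_handle=201,top_bolt_knob=220,top_leaf_hinge=105,tray_fin=196,pocket_left=113,pocket_right=113,rack=0,drip_tray=0,jar_a=6,gold_mic=0,flux_bottle=0)
for n,z in Z.items():
    for c in ims:
        l=manip.spot_point(c,n)
        print(n,c,[(round(float(d["conf"]),2),at_z(ims[c],d["xy"],z).round(1).tolist()) for d in l[:5] if d["conf"]>.2])
s,p,r=st(); print(s["t"],p,r.as_matrix().tolist(),s["gripper_width"])
E
python3 a.py
```

```text
pics
side [[0.86, -0.31, 0.39, 99.38], [-0.5, -0.52, 0.69, -874.7], [-0.01, -0.8, -0.6, 912.62], [0.0, 0.0, 0.0, 1.0]] [[474.4, 0.0, 287.2], [0.0, 474.4, 218.2], [0.0, 0.0, 1.0]]
top [[0.02, -1.0, 0.09, 467.47], [-1.0, -0.02, 0.0, -6.09], [-0.0, -0.09, -1.0, 1202.07], [0.0, 0.0, 0.0, 1.0]] [[382.9, 0.0, 270.1], [0.0, 382.9, 214.9], [0.0, 0.0, 1.0]]
locker side [(0.79, [610.4, 23.2, 0.0])]
locker top [(0.74, [563.7, 48.7, 0.0]), (0.64, [594.1, 18.4, 0.0])]
top_handle side [(0.59, [546.7, 46.5, 201.0])]
top_handle top [(0.6, [556.0, 42.2, 201.0])]
top_bolt_knob side [(0.66, [583.6, -40.0, 220.0])]
top_bolt_knob top [(0.54, [576.9, -39.0, 220.0])]
top_leaf_hinge side [(0.55, [590.4, 108.2, 105.0])]
top_leaf_hinge top [(0.61, [576.0, 109.4, 105.0])]
tray_fin side [(0.63, [611.6, 22.5, 196.0])]
tray_fin top [(0.9, [614.4, 8.0, 196.0])]
pocket_left side [(0.75, [675.1, 69.0, 113.0]), (0.36, [385.6, -263.8, 113.0])]
pocket_left top [(0.64, [684.1, 60.0, 113.0])]
pocket_right side [(0.73, [697.2, -23.0, 113.0])]
pocket_right top [(0.56, [682.3, -12.9, 113.0])]
rack side [(0.97, [428.9, -284.8, 0.0])]
rack top [(0.75, [445.1, -278.8, 0.0]), (0.4, [588.2, -54.3, 0.0])]
drip_tray side []
drip_tray top [(0.74, [564.2, 47.3, 0.0]), (0.71, [598.1, -326.2, 0.0])]
jar_a side [(0.79, [424.6, -191.2, 6.0]), (0.7, [452.3, -384.2, 6.0])]
jar_a top [(0.58, [437.6, -376.6, 6.0]), (0.58, [422.3, -191.1, 6.0])]
gold_mic side [(0.78, [462.8, 399.5, -0.0])]
gold_mic top [(0.55, [458.5, 397.8, 0.0])]
flux_bottle side [(0.76, [490.3, 285.8, 0.0]), (0.75, [426.7, -184.1, 0.0])]
flux_bottle top [(0.53, [488.5, 283.9, 0.0])]
1.3 [221.3 557.7 404.8] [[-0.9294870636791026, 0.3688547116422686, 1.2349047355198e-05], [0.3688547118205052, 0.929487063502471, 1.869131755899179e-05], [-4.583899214799958e-06, 2.1928342177660258e-05, -0.9999999997490678]] 92.73957979920247
```

View pics/side0.png

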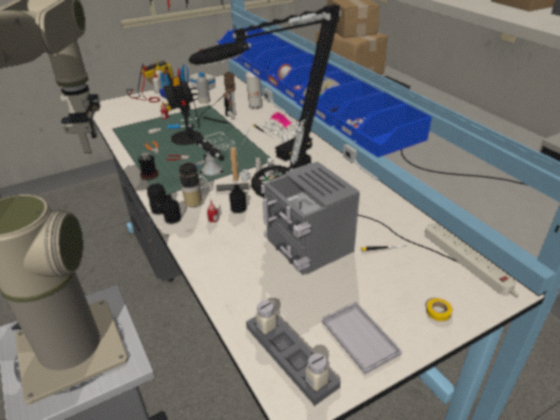

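View pics/top0.png

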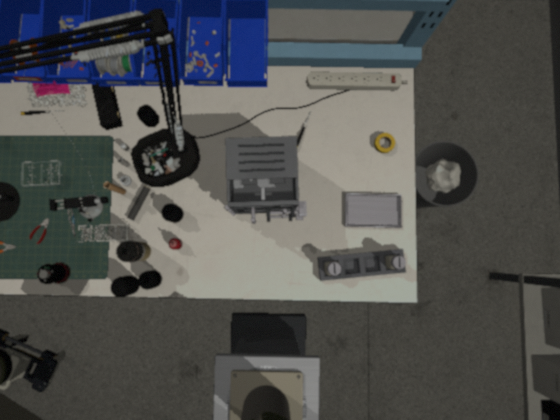

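The side view shows the locker, with its handle and knob at about (270–300, 195–230). The rack stands at (290, 360) with two jars, at (267, 315) and (317, 365), in its end pockets. The drip tray is at (360, 335). The top view agrees: rack at (360, 263) and drip tray at (372, 210).

```bash
cat > b.py <<'E'
from h import *
from scipy.optimize import least_squares
np.set_printoptions(precision=3,suppress=True)
ims={c:manip.get_image(c) for c in("side","top")}
def proj(im,P):
    T=np.linalg.inv(np.array(im["T"])); q=T[:3,:3]@P+T[:3,3]; q=np.array(im["mtx"])@q; return q[:2]/q[2]
L=dict(top_handle=(-48,29,201),top_bolt_knob=(-29,-56,220),top_leaf_hinge=(-6,94,105),tray_fin=(20,0,196),pocket_left=(80,40,113),pocket_right=(80,-40,113))
obs=[]
for n in L:
    for c in ims:
        l=manip.spot_point(c,n)
        if l and l[0]["conf"]>.4: obs.append((n,c,np.array(l[0]["xy"])*[560,420]))
def res(v,full=False):
    out=[]
    for n,c,o in obs:
        p=np.array(L[n],float)
        if n.startswith("top_"): p[0]+=v[3]
        w=np.array([v[0]+np.cos(v[2])*p[0]-np.sin(v[2])*p[1],v[1]+np.sin(v[2])*p[0]+np.cos(v[2])*p[1],p[2]])
        e=(proj(ims[c],w)-o)
        if full: print(n,c,e)
        out+=list(e)
    return np.array(out+[v[3]/5])
f=least_squares(res,[595,14,0,0],loss="soft_l1"); print("locker",f.x); res(f.x,True)
def rect(c,n,z,k=0):
    l=manip.outline_of(c,n)
    for d in l[:3]:
        if d["conf"]<.3: continue
        cs,_=cv2.findContours(d["mask"].astype(np.uint8),cv2.RETR_EXTERNAL,cv2.CHAIN_APPROX_NONE)
        ct=max(cs,key=cv2.contourArea)[:,0,:]+.5
        P=np.array([at_z(ims[c],q/[560,420],z)[:2] for q in ct],np.float32)
        print(n,c,round(float(d["conf"]),2),cv2.minAreaRect(P))
for c in ims:
    rect(c,"rack",20 if c=="top" else 12); rect(c,"drip_tray",14 if c=="top" else 5)
    for d in manip.spot_point(c,"jar_a")[:4]: print("jar",c,d["conf"],at_z(ims[c],d["xy"],6))
    rect(c,"jar_a_cap",86)
    for d in manip.spot_point(c,"rack")[:2]: print("rack",c,d["conf"],at_z(ims[c],d["xy"],0))
    for d in manip.spot_point(c,"drip_tray")[:2]: print("drip",c,d["conf"],at_z(ims[c],d["xy"],0))
E
python3 b.py
```

```text
locker [600.466  13.66    0.086  -1.498]
top_handle side [1.103 1.23 ]
top_handle top [1.878 0.928]
top_bolt_knob side [0.865 0.923]
top_bolt_knob top [-83.163   0.135]
top_leaf_hinge side [-2.438 -0.86 ]
top_leaf_hinge top [-0.64  -1.448]
tray_fin side [ 4.627 -2.361]
tray_fin top [-1.322 -1.961]
pocket_left side [0.369 0.857]
pocket_left top [-0.595  1.307]
pocket_right side [-1.283  0.342]
pocket_right top [3.116 1.703]
rack side 0.94 ((435.80389404296875, -286.71453857421875), (85.57760620117188, 275.394775390625), 6.097128868103027)
drip_tray side 0.87 ((606.7372436523438, -325.8582763671875), (184.43264770507812, 113.90641784667969), 89.818115234375)
drip_tray side 0.51 ((624.0228271484375, 74.8535385131836), (76.04195404052734, 208.3538818359375), 1.7507779598236084)
jar side 0.97 [ 444.848 -375.801    6.   ]
jar side 0.81 [ 429.843 -180.835    6.   ]
jar_a_cap side 0.9 ((442.84368896484375, -387.65277099609375), (50.913818359375, 39.154579162597656), 57.784725189208984)
rack side 0.81 [ 426.286 -289.343    0.   ]
rack side 0.69 [ 427.486 -182.698    0.   ]
drip side 0.97 [ 59
[... 256 characters left out ...]
0625, 108.74098205566406), 89.57208251953125)
jar top 0.72 [ 439.39  -375.922    6.   ]
jar top 0.5 [ 419.465 -191.427    6.   ]
jar top 0.38 [ 607.656 -319.197    6.   ]
jar_a_cap top 0.61 ((680.6997680664062, 13.626815795898438), (259.39398193359375, 235.22552490234375), 3.1179447174072266)
jar_a_cap top 0.52 ((442.9806213378906, -375.8599548339844), (37.3331184387207, 40.82946014404297), 1.1324245929718018)
jar_a_cap top 0.43 ((651.130126953125, 18.936851501464844), (55.262733459472656, 171.52438354492188), 2.2469873428344727)
rack top 0.88 [ 429.54  -274.394    0.   ]
rack top 0.2 [703.806  63.76    0.   ]
drip top 0.68 [ 612.347 -326.795    0.   ]
drip top 0.27 [447.384 389.361   0.   ]
```

```bash
cat > plan.py <<'E'
from h import *
import sys
# args: x,y,z,psi  (grasp point world mm; psi = angle of tool y from world Y), chained calls
s,p,r=st()
print("t %.2f grasp %s psi %.3f w %.1f g %.1f F %s M %s j %s"%(s["t"],(p+167*r.as_matrix()[:,2]).round(1),np.arctan2(-r.as_matrix()[0,1],r.as_matrix()[1,1]),s["gripper_width"],s["grasp_force"],np.round(s["force"],1),np.round(s["moment"],2),np.round(s["joint_positions"],2)))
for a in sys.argv[1:]:
    x,y,z,w=map(float,a.split(","))
    M=np.array([[-np.cos(w),-np.sin(w),0],[-np.sin(w),np.cos(w),0],[0,0,-1.]])
    T=np.array([x,y,z+167])
    d=r.inv().apply(T-p)/400; v=(r.inv()*R.from_matrix(M)).as_rotvec()
    n=max(np.linalg.norm(T-p)/50,np.degrees(np.linalg.norm(v))/8.59)
    print(a,"->",np.round(np.r_[d,v/2/np.pi],4).tolist(),"rows %.1f"%n)
    p,r=T,R.from_matrix(M)
E
python3 plan.py 420,60,290,0.086 576,-43,290,0.086 576,-43,211,0.086
```

```text
t 2.60 grasp [221.3 557.7 237.7] psi -0.378 w 92.9 g 0.0 F [ 0.1 -0.1 -0.1] M [ 0.05 -0.05  0.02] j [ 1.11  0.13  1.49  0.    1.52 -0.09]
420,60,290,0.086 -> [-0.9207, -0.9733, -0.1307, 0.0, -0.0, -0.0738] rows 10.8
576,-43,290,0.086 -> [-0.3664, -0.29, 0.0, 0.0, 0.0, 0.0] rows 3.7
576,-43,211,0.086 -> [0.0, 0.0, 0.1975, 0.0, 0.0, 0.0] rows 1.6
```

Request:
play_rows(increments=[[-0.9207,-0.9733,-0.1307,0,0,-0.0738],[-0.9207,-0.9733,-0.1307,0,0,-0.0738],[-0.9207,-0.9733,-0.1307,0,0,-0.0738],[-0.9207,-0.9733,-0.1307,0,0,-0.0738],[-0.9207,-0.9733,-0.1307,0,0,-0.0738],[-0.9207,-0.9733,-0.1307,0,0,-0.0738],[-0.9207,-0.9733,-0.1307,0,0,-0.0738],[-0.9207,-0.9733,-0.1307,0,0,-0.0738],[-0.9207,-0.9733,-0.1307,0,0,-0.0738],[-0.9207,-0.9733,-0.1307,0,0,-0.0738],[-0.9207,-0.9733,-0.1307,0,0,-0.0738],[-0.9207,-0.9733,-0.1307,0,0,-0.0738]], jaw=-0.1)

```text
t: 3.8
tool_pos: [421.1, 56.0, 457.7]
tool_rot: [0.001, -0.04, 0.999, -0.001]
force: [-0.4, 1.5, 0.1]
gripper_width: 50.9
grasp_force: 0.0
```

```bash
python3 plan.py 500,-43,290,0.086
python3 - <<'E'
from h import *
ims={c:manip.get_image(c) for c in("side","top")}
for n,z in (("top_bolt_knob",220),("top_handle",201),("tray_fin",196)):
    q={}
    for c in ims:
        l=manip.spot_point(c,n)
        if l: q[c]=ray(ims[c],l[0]["xy"]); print(n,c,round(l[0]["conf"],2),at_z(ims[c],l[0]["xy"],z).round(1))
    if len(q)==2: print(tri(q["side"],q["top"]))
im=ims["side"]["image"][170:280,230:380]; cv2.imwrite("pics/c1.png",cv2.resize(im,None,fx=5,fy=5,interpolation=cv2.INTER_CUBIC)[:,:,::-1])
E
```

```text
t 3.80 grasp [421.4  55.7 290.7] psi 0.080 w 50.9 g 0.0 F [-0.4  1.5  0.1] M [ 0.02 -0.01 -0.01] j [ 0.01 -0.38  1.86 -0.    1.66 -1.64]
500,-43,290,0.086 -> [-0.1768, -0.2623, 0.0025, -0.0003, 0.0002, -0.001] rows 2.5
top_bolt_knob side 0.62 [587.9 -28.3 220. ]
top_bolt_knob top 0.66 [574.1 -42.  220. ]
(array([575.69736751, -42.9698636 , 232.74440299]), np.float64(6.5172055061293115))
top_handle side 0.9 [548.7  41.  201. ]
top_handle top 0.81 [555.9  37.5 201. ]
(array([552.14354626,  39.06814153, 201.53428084]), np.float64(7.998130059828673))
tray_fin side 0.89 [612.6  16.4 196. ]
tray_fin top 0.93 [616.   10.4 196. ]
(array([612.99035518,  11.53744177, 199.33726701]), np.float64(5.528114384070604))
```

```bash
python3 plan.py 573.5,-43,290,0.086 573.5,-43,212,0.086
```

```text
t 4.20 grasp [419.7  61.2 289.9] psi 0.088 w 50.8 g 0.0 F [ 0.3 -0.1 -0.2] M [ 0.08 -0.01 -0.02] j [ 0.02 -0.38  1.86  0.    1.66 -1.64]
573.5,-43,290,0.086 -> [-0.3601, -0.2933, -0.0003, 0.0, -0.0, 0.0004] rows 3.7
573.5,-43,212,0.086 -> [0.0, 0.0, 0.195, 0.0, 0.0, 0.0] rows 1.6
```

View pics/c1.png

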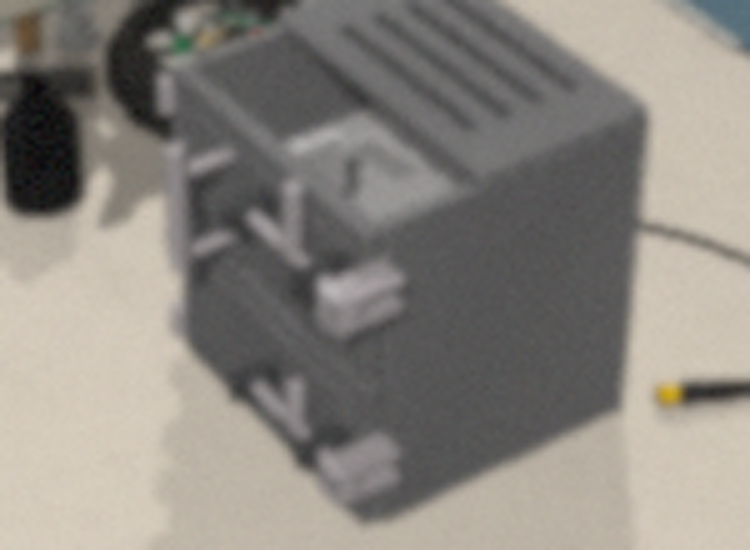

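The crop shows the bolt pin upright, with its top at crop (292, 182), i.e. image (288.4, 206.4). The handle is at crop (178, 150) and the staple to the right at (360, 295).

Request:
play_rows(increments=[[-0.3601,-0.2933,0,0,0,0],[-0.3601,-0.2933,0,0,0,0],[-0.3601,-0.2933,0,0,0,0],[-0.3601,-0.2933,0,0,0,0],[-0.3601,-0.2933,0,0,0,0],[-0.3601,-0.2933,0,0,0,0],[-0.3601,-0.2933,0,0,0,0]])

```text
t: 4.9
tool_pos: [573.1, -43.4, 457.1]
tool_rot: [-0.0, -0.044, 0.999, 0.0]
force: [0.4, 0.1, -0.0]
gripper_width: 51.3
grasp_force: 0.0
```

```bash
python3 plan.py 573.5,-43,212,0.086
python3 - <<'E'
from h import *
im=manip.get_image("side"); print(at_z(im,(288.4/560,206.4/420),220))
save(im,"s2.png")
cv2.imwrite("pics/c2.png",cv2.resize(im["image"][120:270,210:390],None,fx=4,fy=4,interpolation=cv2.INTER_CUBIC)[:,:,::-1])
E
```

```text
t 4.90 grasp [573.1 -43.4 290.1] psi 0.087 w 51.3 g 0.0 F [ 0.4  0.1 -0. ] M [0.01 0.01 0.02] j [-0.16  0.05  1.48  0.    1.61 -1.82]
573.5,-43,212,0.086 -> [-0.0011, 0.0009, 0.1953, 0.0, -0.0, 0.0002] rows 1.6
[576.57012349 -41.23923506 220.        ]
```

View pics/c2.png

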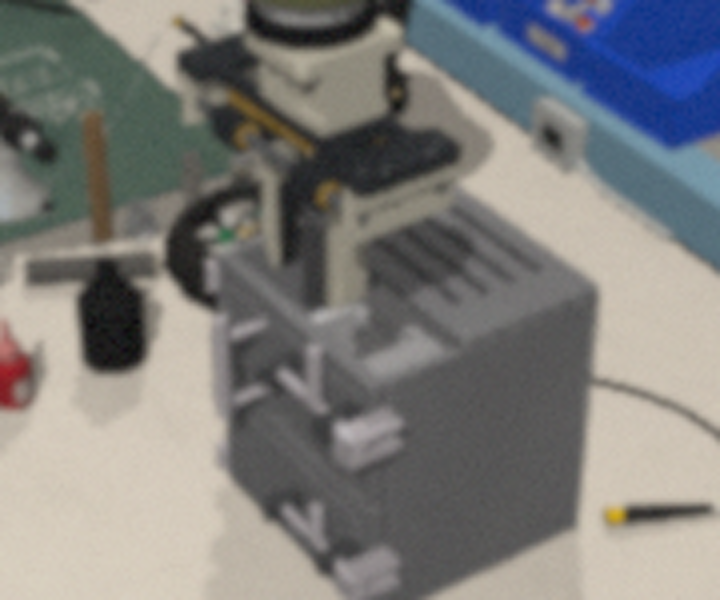

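The gripper is over the bolt pin, which comes out at (576.5, -41.2). Next I go down, pinch the pin and draw the bolt.

Request:
play_rows(increments=[[0,0.003,0.1,0,0,0],[0,0.003,0.196,0,0,0],[0,0.003,0.196,0,0,0],[0,0.003,0.196,0,0,0]])

```text
t: 5.35
tool_pos: [572.9, -42.7, 379.4]
tool_rot: [-0.0, -0.043, 0.999, 0.0]
force: [-1.3, -0.1, 0.7]
gripper_width: 51.1
grasp_force: 0.0
```

Request:
play_rows(increments=[[0,0,0,0,0,0],[0,0,0,0,0,0],[0,0,0,0,0,0],[0,0,0,0,0,0],[0,0,0,0,0,0],[0,0,0,0,0,0]], jaw=1, squeeze=20)

```text
t: 5.95
tool_pos: [573.5, -41.0, 379.2]
tool_rot: [0.0, -0.044, 0.999, 0.003]
force: [-2.0, 13.0, 4.5]
gripper_width: 10.6
grasp_force: 20.0
```

Request:
play_rows(increments=[[0,0.02,0,0,0,0],[0,0.04,0,0,0,0],[0,0.06,0,0,0,0],[0,0.073,0,0,0,0],[0,0.073,0,0,0,0],[0,0.073,0,0,0,0]])

```text
t: 6.55
tool_pos: [571.1, -13.4, 379.2]
tool_rot: [0.001, -0.043, 0.999, 0.0]
force: [-0.3, 3.0, 5.5]
gripper_width: 10.4
grasp_force: 20.0
```

Request:
play_rows(increments=[[0,0,0,0,0,0],[0,0,0,0,0,0],[0,0,0,0,0,0],[0,0,-0.1,0,0,0],[0,0,-0.2,0,0,0],[0,0,-0.2,0,0,0]], jaw=-0.1)

```text
t: 7.15
tool_pos: [571.8, -14.4, 465.3]
tool_rot: [0.005, -0.043, 0.999, -0.001]
force: [0.6, -0.6, 0.3]
gripper_width: 50.1
grasp_force: 0.0
```

```bash
python3 - <<'E'
from h import *
ims={c:manip.get_image(c) for c in("side","top")}
for n,z in (("top_bolt_knob",220),("top_handle",201)):
    for c in ims:
        for d in manip.spot_point(c,n)[:2]: print(n,c,round(d["conf"],2),at_z(ims[c],d["xy"],z).round(1))
E
python3 plan.py 550,38.5,290,0.086 550,38.5,188,0.086
```

```text
top_bolt_knob side 0.56 [526.3 -39.2 220. ]
top_bolt_knob side 0.48 [573.8 -14.8 220. ]
top_handle side 0.88 [545.8  48.6 201. ]
t 7.45 grasp [570.2 -14.2 289.7] psi 0.086 w 50.8 g 0.0 F [ 0.4 -0.8 -0.1] M [ 0.07  0.01 -0.02] j [-0.11  0.04  1.49  0.    1.61 -1.77]
550,38.5,290,0.086 -> [0.0402, 0.1358, -0.0006, 0.0001, -0.0005, -0.0] rows 1.1
550,38.5,188,0.086 -> [0.0, 0.0, 0.255, 0.0, 0.0, 0.0] rows 2.0
```

Request:
play_rows(increments=[[0.0402,0.138,0,0,0,0],[0.0402,0.138,0,0,0,0],[0.0402,0.138,0,0,0,0],[0.0402,0.138,0.12,0,0,0],[0.0402,0.138,0.2,0,0,0],[0.0402,0.138,0.254,0,0,0],[0.0402,0.138,0.254,0,0,0],[0.0402,0.138,0.254,0,0,0]], jaw=0.1)

```text
t: 8.25
tool_pos: [550.4, 38.7, 357.0]
tool_rot: [-0.001, -0.043, 0.999, -0.0]
force: [0.2, 0.2, 1.3]
gripper_width: 41.6
grasp_force: 0.0
```

Request:
play_rows(increments=[[0,0,0,0,0,0],[0,0,0,0,0,0],[0,0,0,0,0,0],[0,0,0,0,0,0],[0,0,0,0,0,0],[0,0,0,0,0,0]], jaw=1, squeeze=25)

```text
t: 8.85
tool_pos: [550.5, 42.9, 358.4]
tool_rot: [0.001, -0.044, 0.999, 0.004]
force: [0.2, 20.9, 2.7]
gripper_width: 11.6
grasp_force: 25.0
```

```bash
cat > arc.py <<'E'
from h import *
# arc about hinge: rows for door angles given; tool turned with door
import sys
hx,hy=float(sys.argv[1]),float(sys.argv[2]); tr=float(sys.argv[4]) if len(sys.argv)>4 else 1
s,p,r=st(); print(s["t"],p.round(1),np.round(s["force"],1),s["gripper_width"])
for a in map(float,sys.argv[3].split(",")):
    q=R.from_euler("z",-a); h=np.array([hx,hy,0])
    T=q.apply(p-h)+h
    print([round(float(x),4) for x in np.r_[r.inv().apply(T-p)/400,0,0,a/2/np.pi*tr]],",", (T).round(0))
E
python3 arc.py 587 110 0.1,0.2,0.32,0.44,0.56,0.68,0.8,0.92,1.04,1.16,1.28,1.4
```

```text
8.85 [550.5  42.9 358.4] [ 0.2 20.9  2.7] 11.604485056586302
[0.0153, 0.0113, 0.0, 0.0, 0.0, 0.0159] , [544.  47. 358.]
[0.0295, 0.0242, 0.0001, 0.0, 0.0, 0.0318] , [538.  52. 358.]
[0.0446, 0.0413, 0.0002, 0.0, 0.0, 0.0509] , [531.  58. 358.]
[0.0576, 0.0602, 0.0003, 0.0, 0.0, 0.07] , [525.  65. 358.]
[0.0683, 0.0804, 0.0004, 0.0, 0.0, 0.0891] , [520.  73. 358.]
[0.0765, 0.1018, 0.0005, 0.0, 0.0, 0.1082] , [516.  81. 358.]
[0.082, 0.124, 0.0007, 0.0, 0.0, 0.1273] , [513.  89. 358.]
[0.0848, 0.1467, 0.0008, 0.0, 0.0, 0.1464] , [512.  98. 358.]
[0.0849, 0.1696, 0.001, 0.0, 0.0, 0.1655] , [511. 107. 358.]
[0.0823, 0.1924, 0.0012, 0.0, 0.0, 0.1846] , [511. 117. 358.]
[0.0769, 0.2146, 0.0014, 0.0, 0.0, 0.2037] , [512. 126. 358.]
[0.069, 0.2361, 0.0016, 0.0, 0.0, 0.2228] , [515. 135. 358.]
```

Request:
play_rows(increments=[[0.003,0.01,0,0,0,0.002],[0.0153,0.0193,0,0,0,0.0159],[0.0295,0.0322,0,0,0,0.0318],[0.0446,0.0493,0,0,0,0.0509],[0.0576,0.0682,0,0,0,0.07],[0.0683,0.0884,0,0,0,0.0891],[0.0765,0.1098,0,0,0,0.1082],[0.082,0.132,0,0,0,0.1273],[0.082,0.132,0,0,0,0.1273]])

```text
t: 9.75
tool_pos: [513.9, 90.7, 358.5]
tool_rot: [0.002, 0.351, 0.936, 0.002]
force: [8.8, 4.4, -3.3]
gripper_width: 11.5
grasp_force: 25.0
```

```bash
python3 plan.py;  python3 arc.py 586 111.4 0.12,0.24,0.36,0.48,0.60,0.72,0.84,0.96,1.08,1.18,1.2,1.22
```

```text
t 9.75 grasp [514.8  91.  191.5] psi -0.717 w 11.5 g 25.0 F [ 8.8  4.4 -3.3] M [ 0.65 -1.37  0.08] j [ 0.08 -0.06  1.77  0.    1.43 -0.78]
9.75 [513.9  90.7 358.5] [ 8.8  4.4 -3.3] 11.473318712807375
[0.0181, 0.0133, 0.0, 0.0, 0.0, 0.0191] , [512.  99. 358.]
[0.0345, 0.0287, 0.0001, 0.0, 0.0, 0.0382] , [511. 108. 358.]
[0.049, 0.046, 0.0001, 0.0, 0.0, 0.0573] , [511. 117. 358.]
[0.0612, 0.0649, 0.0002, 0.0, 0.0, 0.0764] , [512. 126. 358.]
[0.0711, 0.0851, 0.0002, 0.0, 0.0, 0.0955] , [515. 135. 358.]
[0.0786, 0.1063, 0.0003, 0.0, 0.0, 0.1146] , [518. 143. 358.]
[0.0834, 0.1283, 0.0004, 0.0, 0.0, 0.1337] , [522. 151. 358.]
[0.0856, 0.1507, 0.0005, 0.0, 0.0, 0.1528] , [528. 159. 358.]
[0.085, 0.1732, 0.0007, 0.0, 0.0, 0.1719] , [534. 165. 358.]
[0.0825, 0.1918, 0.0008, 0.0, 0.0, 0.1878] , [539. 170. 358.]
[0.0818, 0.1954, 0.0008, 0.0, 0.0, 0.191] , [541. 171. 358.]
[0.081, 0.1991, 0.0008, 0.0, 0.0, 0.1942] , [542. 172. 358.]
```

Request:
play_rows(increments=[[0.0181,0.0133,0,0,0,0.0191],[0.0345,0.0287,0,0,0,0.0382],[0.049,0.046,0,0,0,0.0573],[0.0612,0.0649,0,0,0,0.0764],[0.0711,0.0851,0,0,0,0.0955],[0.0786,0.1063,0,0,0,0.1146],[0.0834,0.1283,0,0,0,0.1337],[0.0856,0.1507,0,0,0,0.1528],[0.085,0.1732,0,0,0,0.1719],[0.0825,0.1918,0,0,0,0.1878],[0.0818,0.1954,0,0,0,0.191],[0.0818,0.1954,0,0,0,0.191]])

```text
t: 10.95
tool_pos: [539.7, 170.8, 358.5]
tool_rot: [-0.0, 0.817, 0.576, 0.001]
force: [-1.1, 5.7, 4.2]
gripper_width: 11.4
grasp_force: 25.0
```

Request:
play_rows(increments=[[0,0,0,0,0,0],[0,0,0,0,0,0],[0,0,0,0,0,0],[0,0,0,0,0,0],[0,0,-0.12,0,0,0],[0,0,-0.24,0,0,0],[0,0,-0.3,0,0,0],[0,0,-0.3,0,0,0]], jaw=0.1)

```text
t: 11.75
tool_pos: [540.1, 169.6, 482.6]
tool_rot: [0.002, 0.818, 0.576, 0.004]
force: [-0.2, -0.6, -0.5]
gripper_width: 41.9
grasp_force: 0.0
```

```bash
python3 plan.py 614,13,290,0.086 614,13,183,0.086
python3 - <<'E'
from h import *
ims={c:manip.get_image(c) for c in("side","top")}
for c in ims: save(ims[c],c+"3.png")
for n,z in (("top_handle",201),("tray_fin",196),("pocket_left",113),("pocket_right",113),("drip_tray",0)):
    for c in ims:
        for d in manip.spot_point(c,n)[:2]: print(n,c,round(d["conf"],2),at_z(ims[c],d["xy"],z).round(1))
cv2.imwrite("pics/c3.png",np.hstack([cv2.resize(ims[c]["image"][b:b+150,a:a+150],(390,390),interpolation=cv2.INTER_CUBIC) for c,a,b in(("side",220,140),("top",190,120))])[:,:,::-1])
E
```

```text
t 11.75 grasp [541.5 169.9 315.6] psi -1.914 w 41.9 g 0.0 F [-0.2 -0.6 -0.5] M [-0.08  0.05  0.  ] j [ 0.21  0.01  1.47 -0.    1.65  0.56]
614,13,290,0.086 -> [-0.3067, 0.3054, 0.065, 0.0015, 0.0007, -0.3183] rows 13.3
614,13,183,0.086 -> [0.0, 0.0, 0.2675, 0.0, 0.0, 0.0] rows 2.1
top_handle side 0.94 [551.9 167.7 201. ]
top_handle top 0.78 [533.  170.7 201. ]
tray_fin side 0.86 [609.7  16.1 196. ]
tray_fin top 0.81 [618.8  16.9 196. ]
tray_fin top 0.65 [662.7 -14.1 196. ]
pocket_left side 0.81 [684.   69.3 113. ]
pocket_left side 0.55 [ 542.5 -391.3  113. ]
pocket_left top 0.6 [681.1  60.9 113. ]
pocket_left top 0.26 [580.6  15.1 113. ]
pocket_right side 0.85 [696.6 -11.9 113. ]
pocket_right side 0.59 [413.  237.3 113. ]
pocket_right top 0.6 [684.3 -12.7 113. ]
drip_tray side 0.57 [ 601.9 -327.2    0. ]
drip_tray top 0.86 [ 599.9 -326.7    0. ]
```

View pics/c3.png

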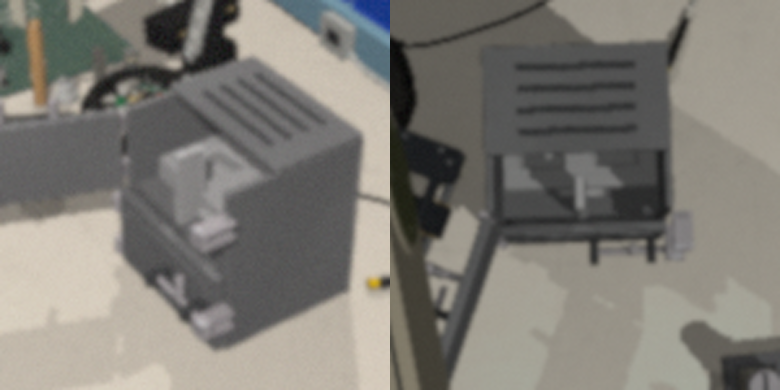

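The door is open to about 2 rad and the fin shows in the locker's slot, at crop (580, 190) in the top view. Now I go over the fin.

```bash
python3 plan.py 580,80,300,-0.914 612,15.5,290,0.086 612,15.5,184,0.086
```

```text
t 12.35 grasp [539.3 169.6 309.6] psi -1.914 w 41.8 g 0.0 F [0.4 0.1 0.5] M [-0.04  0.1  -0.04] j [0.21 0.02 1.48 0.   1.65 0.56]
580,80,300,-0.914 -> [-0.1769, 0.1709, 0.024, -0.0001, 0.0, -0.1592] rows 6.7
612,15.5,290,0.086 -> [-0.1765, -0.0351, 0.025, 0.0, 0.0, -0.1592] rows 6.7
612,15.5,184,0.086 -> [0.0, 0.0, 0.265, 0.0, 0.0, 0.0] rows 2.1
```

Request:
play_rows(increments=[[-0.1769,0.1709,0.024,0,0,-0.1592],[-0.1769,0.1709,0.024,0,0,-0.1592],[-0.1769,0.1709,0.024,0,0,-0.1592],[-0.1769,0.1709,0.024,0,0,-0.1592],[-0.1769,0.1709,0.024,0,0,-0.1592],[-0.1769,0.1709,0.024,0,0,-0.1592],[-0.1769,0.1709,0.024,0,0,-0.1592],[-0.1769,0.1709,0.024,0,0,-0.1592]])

```text
t: 13.15
tool_pos: [580.0, 80.0, 467.4]
tool_rot: [-0.0, 0.44, 0.898, -0.0]
force: [-0.6, -0.1, 0.4]
gripper_width: 42.2
grasp_force: 0.0
```

Request:
play_rows(increments=[[-0.1765,-0.0351,0.025,0,0,-0.1592],[-0.1765,-0.0351,0.025,0,0,-0.1592],[-0.1765,-0.0351,0.025,0,0,-0.1592],[-0.1765,-0.0351,0.025,0,0,-0.1592],[-0.1765,-0.0351,0.025,0,0,-0.1592],[-0.1765,-0.0351,0.025,0,0,-0.1592],[-0.1765,-0.0351,0.025,0,0,-0.1592],[-0.1765,-0.0351,0.025,0,0,-0.1592],[-0.1765,-0.0351,0.025,0,0,-0.1592]])

```text
t: 14.05
tool_pos: [612.0, 15.5, 457.4]
tool_rot: [-0.0, -0.041, 0.999, -0.0]
force: [0.1, 0.2, 0.2]
gripper_width: 41.4
grasp_force: 0.0
```

Request:
play_rows(increments=[[0,0,0.1,0,0,0],[0,0,0.2,0,0,0],[0,0,0.264,0,0,0],[0,0,0.264,0,0,0],[0,0,0.264,0,0,0]])

```text
t: 14.55
tool_pos: [612.0, 15.6, 352.3]
tool_rot: [-0.0, -0.042, 0.999, 0.0]
force: [-0.4, -0.5, 0.1]
gripper_width: 41.9
grasp_force: 0.0
```

Request:
play_rows(increments=[[0,0,0,0,0,0],[0,0,0,0,0,0],[0,0,0,0,0,0],[0,0,0,0,0,0],[0,0,0,0,0,0],[0,0,0,0,0,0]], jaw=1, squeeze=20)

```text
t: 15.15
tool_pos: [612.1, 17.8, 353.0]
tool_rot: [0.001, -0.044, 0.999, 0.002]
force: [-0.8, 12.2, 4.5]
gripper_width: 10.0
grasp_force: 20.0
```

Request:
play_rows(increments=[[0.05,0.005,0,0,0,0],[0.12,0.005,0,0,0,0],[0.2,0.005,0,0,0,0],[0.28,0.005,0,0,0,0],[0.34,0.005,0,0,0,0],[0.37,0.005,0,0,0,0],[0.379,0.005,0,0,0,0],[0.379,0.005,0,0,0,0],[0.379,0.005,0,0,0,0]])

```text
t: 16.05
tool_pos: [461.5, 8.4, 353.0]
tool_rot: [0.003, -0.044, 0.999, 0.005]
force: [7.2, 28.6, 0.3]
gripper_width: 10.0
grasp_force: 20.3
```

```bash
python3 plan.py
```

```text
t 16.05 grasp [462.4  10.1 186. ] psi 0.089 w 10.0 g 20.3 F [ 7.2 28.6  0.3] M [ 4.82 -1.07 -0.31] j [-0.1  -0.23  1.93  0.01  1.44 -1.76]
```

Request:
play_rows(increments=[[0,0.008,0,0,0,0],[0,0.008,0,0,0,0],[0,0.008,0,0,0,0]])

```text
t: 16.35
tool_pos: [461.5, 9.6, 353.0]
tool_rot: [0.003, -0.044, 0.999, 0.002]
force: [8.5, 14.3, -1.5]
gripper_width: 10.1
grasp_force: 20.3
```

Request:
play_rows(increments=[[0,0,0,0,0,0],[0,0,0,0,0,0],[0,0,0,0,0,0],[0,0,-0.12,0,0,0],[0,0,-0.24,0,0,0],[0,0,-0.24,0,0,0]], jaw=-0.1)

```text
t: 16.95
tool_pos: [461.6, 7.3, 455.3]
tool_rot: [0.005, -0.043, 0.999, -0.001]
force: [0.8, -0.6, -0.1]
gripper_width: 50.1
grasp_force: 0.0
```

```bash
python3 plan.py 421,-190,200,0.105 421,-190,91,0.105
```

```text
t 16.95 grasp [463.4   7.  288.4] psi 0.086 w 50.1 g 0.0 F [ 0.8 -0.6 -0.1] M [0.06 0.   0.03] j [-0.1  -0.27  1.78 -0.    1.62 -1.75]
421,-190,200,0.105 -> [0.1459, -0.4821, 0.2204, -0.0004, 0.0017, -0.003] rows 4.4
421,-190,91,0.105 -> [0.0, 0.0, 0.2725, 0.0, 0.0, 0.0] rows 2.2
```

```bash
cat > jars.py <<'E'
from h import *
import sys
ims={c:manip.get_image(c) for c in("side","top")}
for c in ims:
    for n,z in (("jar_a_cap",86),):
        for d in manip.outline_of(c,n)[:5]:
            if d["conf"]<.3: continue
            P=np.argwhere(d["mask"])[:,::-1]+.5
            P=np.array([at_z(ims[c],q/[560,420],z)[:2] for q in P]); print("cap",c,round(d["conf"],2),P.mean(0).round(1),np.ptp(P,0).round(0))
    for d in manip.spot_point(c,"jar_a")[:5]:
        if d["conf"]>.3: print("jar",c,round(d["conf"],2),at_z(ims[c],d["xy"],6).round(1))
cv2.imwrite("pics/"+sys.argv[1],np.vstack([cv2.resize(ims[c]["image"][b:b+h,a:a+w],(700,k),interpolation=cv2.INTER_CUBIC) for c,a,b,w,h,k in(("side",230,285,140,60,300),("top",305,240,112,48,300))])[:,:,::-1])
E
python3 jars.py j1.png
```

```text
cap side 0.63 [ 442. -388.] [43. 46.]
jar side 0.95 [ 428.3 -192.9    6. ]
jar side 0.73 [ 449.6 -374.     6. ]
cap top 0.71 [ 442.1 -375.1] [37. 38.]
jar top 0.79 [ 432.  -372.7    6. ]
jar top 0.55 [ 429.1 -185.1    6. ]
```

View pics/j1.png

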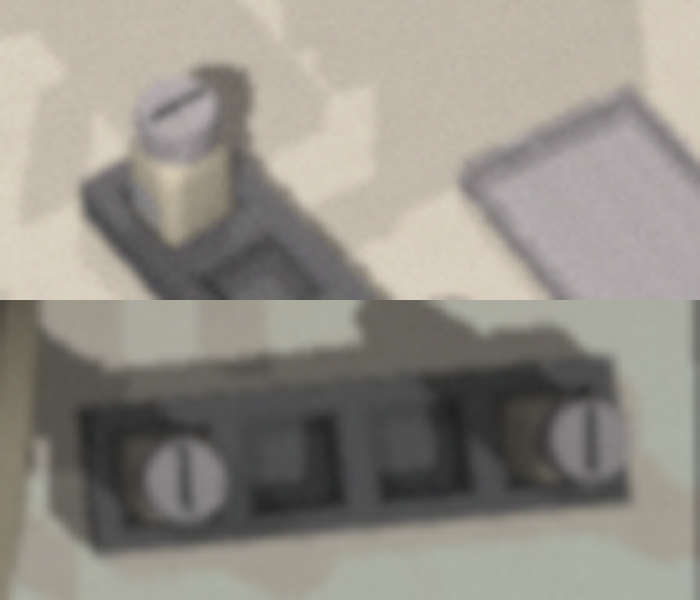

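The left cap's centre is at (334.8, 268.8) in the top view and (265.4, 305.4) in the side view. The right cap is at top (399.2, 262.4). Both ridges run along x.

```bash
python3 - <<'E'
from h import *
ims={c:manip.get_image(c) for c in("side","top")}
for c,q in (("top",(334.8,268.8)),("side",(265.4,305.4)),("top",(399.2,262.4))): print(at_z(ims[c],np.array(q)/[560,420],86).round(1))
E
python3 plan.py 421,-188,200,0.105 421,-188,91,0.105
```

```text
[ 419.8 -191.7   86. ]
[ 425.2 -191.5   86. ]
[ 441.8 -377.8   86. ]
t 17.35 grasp [459.8   7.6 279.3] psi 0.086 w 51.0 g 0.0 F [ 0.8  0.3 -0.7] M [ 0.05 -0.08  0.02] j [-0.09 -0.27  1.79 -0.    1.62 -1.75]
421,-188,200,0.105 -> [0.1395, -0.4788, 0.1985, 0.0001, -0.0004, -0.003] rows 4.3
421,-188,91,0.105 -> [0.0, 0.0, 0.2725, 0.0, 0.0, 0.0] rows 2.2
```

```bash
python3 plan.py 422,-191.5,200,-1.5 422,-191.5,91,-1.5 422,-191.5,91,-0.95
```

```text
t 17.35 grasp [459.8   7.6 279.3] psi 0.086 w 51.0 g 0.0 F [ 0.8  0.3 -0.7] M [ 0.05 -0.08  0.02] j [-0.09 -0.27  1.79 -0.    1.62 -1.75]
422,-191.5,200,-1.5 -> [0.1378, -0.4877, 0.1985, -0.0003, -0.0004, 0.2525] rows 10.6
422,-191.5,91,-1.5 -> [0.0, 0.0, 0.2725, 0.0, 0.0, 0.0] rows 2.2
422,-191.5,91,-0.95 -> [0.0, 0.0, 0.0, 0.0, 0.0, -0.0875] rows 3.7
```

Request:
play_rows(increments=[[0.1378,-0.4877,0.05,0,0,0.2525],[0.1378,-0.4877,0.1,0,0,0.2525],[0.1378,-0.4877,0.1985,0,0,0.2525],[0.1378,-0.4877,0.1985,0,0,0.2525],[0.1378,-0.4877,0.1985,0,0,0.2525],[0.1378,-0.4877,0.1985,0,0,0.2525],[0.1378,-0.4877,0.1985,0,0,0.2525],[0.1378,-0.4877,0.1985,0,0,0.2525],[0.1378,-0.4877,0.1985,0,0,0.2525],[0.1378,-0.4877,0.1985,0,0,0.2525],[0.1378,-0.4877,0.1985,0,0,0.2525],[0.1378,-0.4877,0.1985,0,0,0.2525]], jaw=-0.3)

```text
t: 18.55
tool_pos: [422.3, -191.4, 367.6]
tool_rot: [-0.001, 0.682, 0.731, -0.0]
force: [0.5, -0.7, -0.1]
gripper_width: 60.6
grasp_force: 0.0
```

```bash
python3 plan.py 422,-191.5,91,-1.5;python3 - <<'E'
from h import *
ims={c:manip.get_image(c) for c in("side","top")}
for n,z in (("tray_fin",196),("pocket_left",113),("pocket_right",113),("top_handle",201)):
    for c in ims:
        for d in manip.spot_point(c,n)[:2]: print(n,c,round(d["conf"],2),at_z(ims[c],d["xy"],z).round(1))
cv2.imwrite("pics/t1.png",np.hstack([cv2.resize(ims[c]["image"][b:b+150,a:a+150],(390,390),interpolation=cv2.INTER_CUBIC) for c,a,b in(("side",220,140),("top",190,120))])[:,:,::-1])
E
```

```text
t 18.55 grasp [ 422.1 -191.3  200.6] psi -1.501 w 60.6 g 0.0 F [ 0.5 -0.7 -0.1] M [-0.05  0.09 -0.01] j [-0.54 -0.23  1.9  -0.    1.47 -0.61]
422,-191.5,91,-1.5 -> [-0.0004, -0.0004, 0.2741, -0.0002, -0.0001, -0.0002] rows 2.2
tray_fin side 0.54 [460.    5.5 196. ]
tray_fin top 0.74 [469.8   5.9 196. ]
pocket_left top 0.75 [526.5  56.4 113. ]
pocket_right side 0.52 [534.3 -32.  113. ]
pocket_right top 0.8 [539.4 -21.3 113. ]
top_handle top 0.77 [543.8 167.1 201. ]
```

View pics/t1.png

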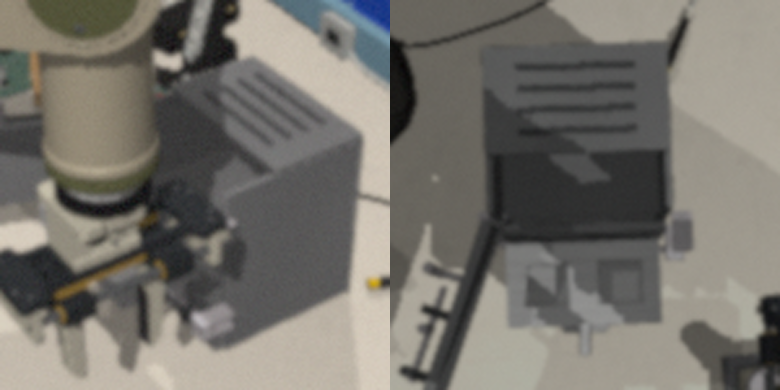

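The tray is fully out. In the top view its left pocket's mouth is at about (249.6, 229.6), the right one at (278.8, 228.1), and the fin at (265, 248.8). Next I test the left cap.

Request:
play_rows(increments=[[0,0,0.1,0,0,0],[0,0,0.2,0,0,0],[0,0,0.25,0,0,0],[0,0,0.2741,0,0,0],[0,0,0.2741,0,0,0],[0,0,0.2741,0,0,0]])

```text
t: 19.65
tool_pos: [423.0, -191.8, 260.0]
tool_rot: [0.001, 0.682, 0.732, 0.0]
force: [0.3, 1.2, 0.7]
gripper_width: 60.3
grasp_force: 0.0
```

Request:
play_rows(increments=[[0,0,0,0,0,0],[0,0,0,0,0,0],[0,0,0,0,0,0],[0,0,0,0,0,0],[0,0,0,0,0,0],[0,0,0,0,0,0]], jaw=1, squeeze=15)

```text
t: 20.25
tool_pos: [422.8, -191.7, 259.5]
tool_rot: [0.001, 0.682, 0.732, 0.0]
force: [-1.3, -0.2, 5.6]
gripper_width: 38.4
grasp_force: 15.0
```

```bash
python3 plan.py
python3 - <<'E'
from h import *
im=manip.get_image("top")
for q in ((249.6,229.6),(278.8,228.1)): print(at_z(im,np.array(q)/[560,420],133).round(1))
print(at_z(im,np.array((265,247))/[560,420],190).round(1))
E
```

```text
t 20.25 grasp [ 422.9 -191.9   92.5] psi -1.500 w 38.4 g 15.0 F [-1.3 -0.2  5.6] M [-0.1   0.26  0.02] j [-0.54 -0.12  2.01 -0.    1.25 -0.61]
[525.7  54.5 133. ]
[531.5 -27.  133. ]
[477.5   9.5 190. ]
```

Request:
play_rows(increments=[[0,0,0,0,0,-0.015],[0,0,0,0,0,-0.03],[0,0,0,0,0,-0.042],[0,0,0,0,0,-0.055],[0,0,0,0,0,-0.055]])

```text
t: 20.8
tool_pos: [422.9, -191.6, 259.5]
tool_rot: [0.001, 0.545, 0.838, 0.0]
force: [1.7, 0.9, 4.8]
gripper_width: 38.3
grasp_force: 15.0
```

```bash
python3 plan.py
```

```text
t 20.80 grasp [ 423.2 -191.7   92.5] psi -1.153 w 38.3 g 15.0 F [1.7 0.9 4.8] M [ 0.17 -0.17  0.01] j [-0.54 -0.12  2.01  0.    1.25 -0.95]
```

Request:
play_rows(increments=[[0,0,0,0,0,-0.015],[0,0,0,0,0,-0.032],[0,0,0,0,0,-0.032]])

```text
t: 21.1
tool_pos: [423.1, -191.5, 259.5]
tool_rot: [0.001, 0.459, 0.889, 0.0]
force: [2.2, 0.4, 4.8]
gripper_width: 38.5
grasp_force: 15.0
```

```bash
python3 plan.py
```

```text
t 21.10 grasp [ 423.4 -191.6   92.5] psi -0.953 w 38.5 g 15.0 F [2.2 0.4 4.8] M [ 0.26 -0.48  0.05] j [-0.54 -0.12  2.01  0.    1.25 -1.15]
```

Request:
play_rows(increments=[[0,0,0,0,0,0],[0,0,0,0,0,0],[0,0,0,0,0,0],[0,0,-0.12,0,0,0],[0,0,-0.2,0,0,0],[0,0,-0.2,0,0,0],[0,0,-0.2,0,0,0]], jaw=-0.3)

```text
t: 21.8
tool_pos: [422.6, -191.6, 339.2]
tool_rot: [0.001, 0.459, 0.888, -0.0]
force: [-0.3, -0.9, -0.6]
gripper_width: 60.7
grasp_force: 0.0
```

```bash
python3 plan.py 443,-378,170,-1.5 443,-378,92,-1.5
```

```text
t 21.80 grasp [ 422.8 -191.8  172.2] psi -0.954 w 60.7 g 0.0 F [-0.3 -0.9 -0.6] M [-0.1  -0.02 -0.01] j [-0.54 -0.21  1.94 -0.    1.41 -1.15]
443,-378,170,-1.5 -> [-0.4096, -0.2279, 0.006, 0.0001, 0.0002, 0.0869] rows 3.7
443,-378,92,-1.5 -> [0.0, 0.0, 0.195, 0.0, 0.0, 0.0] rows 1.6
```

Request:
play_rows(increments=[[-0.4096,-0.2279,0.006,0,0,0.0869],[-0.4096,-0.2279,0.006,0,0,0.0869],[-0.4096,-0.2279,0.006,0,0,0.0869],[-0.4096,-0.2279,0.006,0,0,0.0869],[-0.4096,-0.2279,0.006,0,0,0.0869],[-0.4096,-0.2279,0.006,0,0,0.0869],[-0.4096,-0.2279,0.006,0,0,0.0869]])

```text
t: 22.5
tool_pos: [442.7, -376.8, 334.9]
tool_rot: [-0.001, 0.681, 0.732, 0.0]
force: [-0.5, -0.1, -0.7]
gripper_width: 60.1
grasp_force: 0.0
```

Request:
play_rows(increments=[[0,0,0.1,0,0,0],[0,0,0.17,0,0,0],[0,0,0.195,0,0,0],[0,0,0.195,0,0,0],[0,0,0.195,0,0,0]])

```text
t: 23.0
tool_pos: [443.5, -377.6, 259.8]
tool_rot: [0.001, 0.681, 0.732, -0.0]
force: [-0.1, 0.3, 0.8]
gripper_width: 60.7
grasp_force: 0.0
```

Request:
play_rows(increments=[[0,0,0,0,0,0],[0,0,0,0,0,0],[0,0,0,0,0,0],[0,0,0,0,0,0],[0,0,0,0,0,0],[0,0,0,0,0,0]], jaw=1, squeeze=15)

```text
t: 23.6
tool_pos: [443.4, -378.2, 259.3]
tool_rot: [0.001, 0.681, 0.732, 0.0]
force: [1.6, 1.1, 5.8]
gripper_width: 38.9
grasp_force: 15.0
```

```bash
python3 plan.py
python3 - <<'E'
from h import *
ims={c:manip.get_image(c) for c in("side","top")}
cv2.imwrite("pics/j2.png",np.hstack([cv2.resize(ims[c]["image"][b:b+60,a:a+60],(390,390),interpolation=cv2.INTER_CUBIC) for c,a,b in(("side",235,285),("top",305,240))])[:,:,::-1])
E
```

```text
t 23.60 grasp [ 443.6 -378.4   92.3] psi -1.499 w 38.9 g 15.0 F [1.6 1.1 5.8] M [ 0.01 -0.12  0.03] j [-0.79  0.2   1.69  0.    1.26 -0.87]
```

View pics/j2.png

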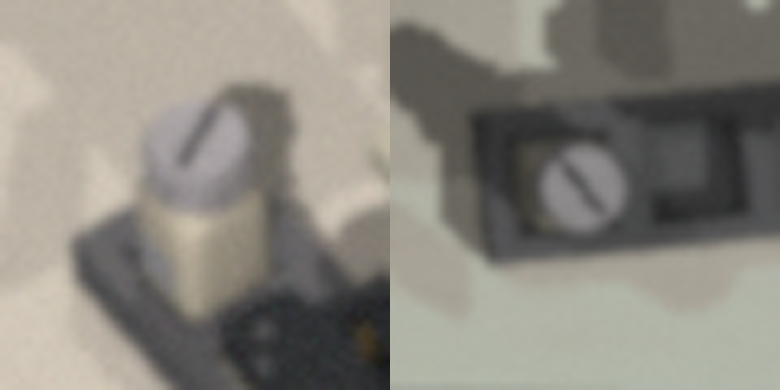

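The left cap's ridge, at crop (583, 187), has turned about 0.6 rad counter-clockwise, so that jar is loose. Now I twist the right cap.

Request:
play_rows(increments=[[0,0,0,0,0,-0.015],[0,0,0,0,0,-0.03],[0,0,0,0,0,-0.042],[0,0,0,0,0,-0.055],[0,0,0,0,0,-0.055]])

```text
t: 24.2
tool_pos: [443.3, -378.0, 259.3]
tool_rot: [0.001, 0.544, 0.839, -0.0]
force: [0.5, 0.9, 6.4]
gripper_width: 38.5
grasp_force: 15.0
```

```bash
python3 plan.py
```

```text
t 24.20 grasp [ 443.5 -378.2   92.3] psi -1.151 w 38.5 g 15.0 F [0.5 0.9 6.4] M [ 0.1  -0.06  0.04] j [-0.79  0.2   1.69  0.    1.26 -1.21]
```

Request:
play_rows(increments=[[0,0,0,0,0,-0.015],[0,0,0,0,0,-0.032],[0,0,0,0,0,-0.032]])

```text
t: 24.5
tool_pos: [443.5, -378.1, 259.1]
tool_rot: [0.001, 0.458, 0.889, -0.0]
force: [3.2, 0.3, 4.8]
gripper_width: 38.5
grasp_force: 15.0
```

```bash
python3 plan.py
```

```text
t 24.50 grasp [ 443.7 -378.3   92.1] psi -0.951 w 38.5 g 15.0 F [3.2 0.3 4.8] M [-0.01 -0.45 -0.16] j [-0.79  0.2   1.69  0.    1.26 -1.41]
```

Request:
play_rows(increments=[[0,0,0,0,0,0],[0,0,0,0,0,0],[0,0,0,0,0,0],[0,0,-0.12,0,0,0],[0,0,-0.2,0,0,0],[0,0,-0.2,0,0,0]], jaw=-0.3)

```text
t: 25.1
tool_pos: [444.1, -379.1, 344.2]
tool_rot: [0.004, 0.459, 0.888, -0.001]
force: [0.9, -0.7, -0.5]
gripper_width: 60.7
grasp_force: 0.0
```

```bash
python3 plan.py 423,-191.5,165,-1.47 423,-191.5,50,-1.47
```

```text
t 25.10 grasp [ 445.1 -380.1  177.2] psi -0.954 w 60.7 g 0.0 F [ 0.9 -0.7 -0.5] M [-0.04 -0.    0.03] j [-0.79  0.12  1.61 -0.    1.4  -1.41]
423,-191.5,165,-1.47 -> [0.4132, 0.2283, 0.0272, 0.0005, 0.0013, 0.0822] rows 3.8
423,-191.5,50,-1.47 -> [0.0, 0.0, 0.2875, 0.0, 0.0, 0.0] rows 2.3
```

Request:
play_rows(increments=[[0.4132,0.2283,0.0272,0,0,0.0822],[0.4132,0.2283,0.0272,0,0,0.0822],[0.4132,0.2283,0.0272,0,0,0.0822],[0.4132,0.2283,0.0272,0,0,0.0822],[0.4132,0.2283,0.0272,0,0,0.0822],[0.4132,0.2283,0.0272,0,0,0.0822],[0.4132,0.2283,0.0272,0,0,0.0822]])

```text
t: 25.8
tool_pos: [421.7, -190.9, 327.3]
tool_rot: [0.0, 0.67, 0.742, -0.0]
force: [0.3, 0.3, 0.2]
gripper_width: 60.4
grasp_force: 0.0
```

```bash
python3 plan.py 423,-191.5,50,-1.47
python3 - <<'E'
from h import *
ims={c:manip.get_image(c) for c in("side","top")}
cv2.imwrite("pics/j3.png",np.hstack([cv2.resize(ims[c]["image"][b:b+60,a:a+60],(390,390),interpolation=cv2.INTER_CUBIC) for c,a,b in(("side",285,335),("top",365,235))])[:,:,::-1])
for c in ims:
  for d in manip.spot_point(c,"drip_tray")[:1]: print(c,d["conf"],at_z(ims[c],d["xy"],0).round(1))
E
```

```text
t 25.80 grasp [ 421.7 -191.   160.3] psi -1.469 w 60.4 g 0.0 F [0.3 0.3 0.2] M [-0.07  0.   -0.  ] j [-0.54 -0.2   1.95 -0.    1.39 -0.64]
423,-191.5,50,-1.47 -> [-0.0017, 0.0031, 0.2757, -0.0, 0.0001, 0.0002] rows 2.2
side 0.69 [559.3 263.    0. ]
top 0.69 [ 608.2 -326.4    0. ]
```

View pics/j3.png

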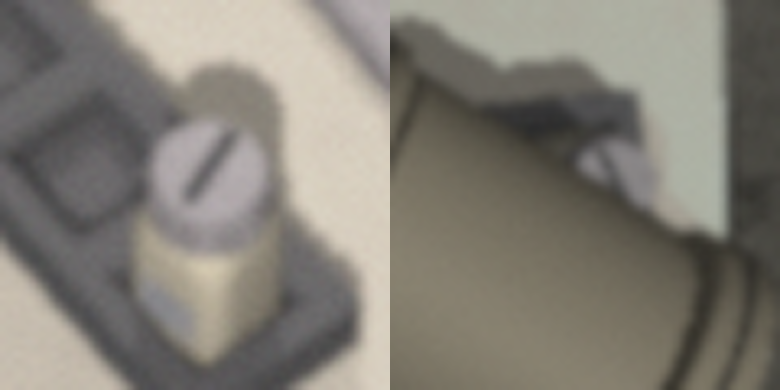

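Run:
```python
from h import *
im=manip.get_image("side"); tp=manip.get_image("top")
def ang(im,a,b,f,o):
    P=[at_z(im,(np.array(q)*f+o)/[560,420],86) for q in(a,b)]; d=P[1]-P[0]; print(np.arctan2(d[1],d[0]),np.linalg.norm(d))
k=60/390
ang(im,(182,163),(220,103),k,(235,285))
ang(im,(190,200),(237,130),k,(285,335))
ang(tp,(606-390,212),(560-390,158),k,(305,240))
ang(im,(150,122),(215,86),0.2,(230,285)) # left initial
```

```text
0.6272796629524865 31.022341124166715
0.4885179959144937 30.828867030884314
0.7202886599934919 31.117524158557433
0.11246568565587732 36.63640127422262
```

The right ridge reads about 0.38 rad relative to the rack, which doesn't settle tight or loose, so I will re-test it with a firmer grip. First the left, loose jar goes to the drip tray.

Request:
play_rows(increments=[[0,0.003,0.1,0,0,0],[0,0.003,0.2,0,0,0],[0,0.003,0.25,0,0,0],[0,0.003,0.2757,0,0,0],[0,0.003,0.2757,0,0,0],[0,0.003,0.2757,0,0,0]])

```text
t: 26.7
tool_pos: [423.4, -190.6, 218.3]
tool_rot: [0.001, 0.67, 0.742, 0.0]
force: [0.5, -0.6, -0.0]
gripper_width: 60.3
grasp_force: 0.0
```

Request:
play_rows(increments=[[0,0,0,0,0,0],[0,0,0,0,0,0],[0,0,0,0,0,0],[0,0,0,0,0,0],[0,0,-0.05,0,0,0],[0,0,-0.12,0,0,0],[0,0,-0.2,0,0,0],[0,0,-0.2,0,0,0]], jaw=1, squeeze=25)

```text
t: 27.5
tool_pos: [424.3, -190.9, 301.6]
tool_rot: [0.004, 0.67, 0.742, 0.001]
force: [0.7, 0.3, -2.6]
gripper_width: 38.6
grasp_force: 25.0
```

```bash
python3 plan.py 600,-290,130,-1.5 600,-290,49,-1.5;python3 - <<'E'
from h import *
ims={c:manip.get_image(c) for c in("side","top")}
for c in ims:
  for d in manip.spot_point(c,"drip_tray")[:2]: print(c,d["conf"],at_z(ims[c],d["xy"],0).round(1))
E
```

```text
t 27.50 grasp [ 425.4 -191.5  134.6] psi -1.469 w 38.6 g 25.0 F [ 0.7  0.3 -2.6] M [-0.05 -0.02  0.02] j [-0.53 -0.17  1.98  0.    1.33 -0.63]
600,-290,130,-1.5 -> [-0.291, 0.4117, 0.0152, 0.001, 0.0007, 0.0049] rows 4.0
600,-290,49,-1.5 -> [0.0, 0.0, 0.2025, 0.0, 0.0, 0.0] rows 1.6
side 0.8 [ 605.8 -329.5   -0. ]
side 0.45 [564.9 256.5  -0. ]
top 0.58 [ 612.6 -325.6    0. ]
```

Request:
play_rows(increments=[[-0.291,0.415,0.015,0,0,0.005],[-0.291,0.415,0.015,0,0,0.005],[-0.291,0.415,0.015,0,0,0.005],[-0.291,0.415,0.015,0,0,0.005],[-0.291,0.415,0.015,0,0,0.005],[-0.291,0.415,0.015,0,0,0.005],[-0.291,0.415,0.015,0,0,0.005]])

```text
t: 28.4
tool_pos: [598.9, -288.5, 289.5]
tool_rot: [-0.002, 0.682, 0.731, -0.0]
force: [0.6, -0.4, -3.8]
gripper_width: 39.0
grasp_force: 25.0
```

```bash
python3 plan.py 602,-290,47.8,-1.5
python3 - <<'E'
from h import *
ims={c:manip.get_image(c) for c in("side","top")}
for c in ims:
  for d in manip.spot_point(c,"drip_tray")[:2]: print(c,d["conf"],at_z(ims[c],d["xy"],0).round(1))
cv2.imwrite("pics/d1.png",np.hstack([cv2.resize(ims[c]["image"][b:b+120,a:a+120],(390,390),interpolation=cv2.INTER_CUBIC) for c,a,b in(("side",290,260),("top",310,170))])[:,:,::-1])
E
```

```text
t 28.40 grasp [ 598.4 -288.3  122.5] psi -1.501 w 39.0 g 25.0 F [ 0.6 -0.4 -3.8] M [-0.04  0.05  0.05] j [-0.53  0.38  1.41 -0.    1.36 -0.6 ]
602,-290,47.8,-1.5 -> [-0.0046, 0.0081, 0.1867, -0.0004, -0.0003, -0.0001] rows 1.5
side 0.62 [ 601.5 -324.2    0. ]
top 0.55 [ 600.1 -318.8    0. ]
top 0.18 [472.    9.5   0. ]
```

View pics/d1.png

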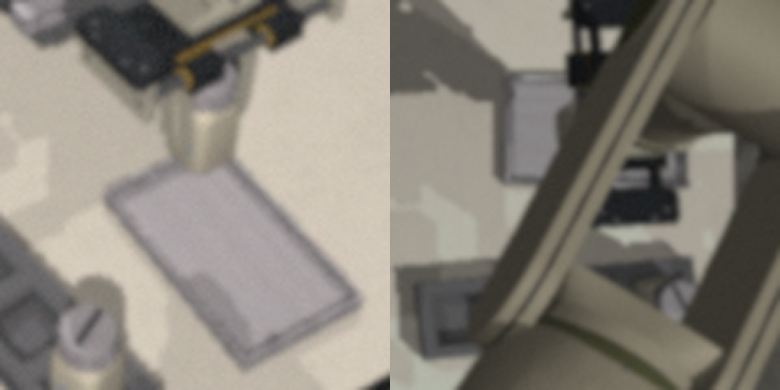

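The jar is upright in the grip above the drip tray's near end, around (205, 130) in the side crop. The tray hasn't moved.

```bash
python3 plan.py 602,-290,47.8,-1.5
```

```text
t 28.60 grasp [ 599.3 -288.7  125.3] psi -1.500 w 38.9 g 25.0 F [ 0.   0.2 -2.5] M [-0.09  0.07  0.04] j [-0.53  0.38  1.41  0.    1.36 -0.6 ]
602,-290,47.8,-1.5 -> [-0.0038, 0.0066, 0.1938, 0.0002, 0.0001, -0.0001] rows 1.6
```

Request:
play_rows(increments=[[-0.003,0.006,0.1,0,0,0],[-0.003,0.006,0.16,0,0,0],[-0.003,0.006,0.185,0,0,0],[-0.003,0.006,0.19,0,0,0],[-0.003,0.006,0.192,0,0,0],[-0.003,0.006,0.192,0,0,0]])

```text
t: 29.2
tool_pos: [602.7, -290.3, 216.0]
tool_rot: [0.001, 0.682, 0.731, 0.0]
force: [0.4, -0.7, -2.6]
gripper_width: 39.2
grasp_force: 25.0
```

```bash
python3 plan.py 602,-290,48,-1.5
```

```text
t 29.20 grasp [ 603.  -290.5   49. ] psi -1.501 w 39.2 g 25.0 F [ 0.4 -0.7 -2.6] M [-0.05  0.09 -0.03] j [-0.53  0.46  1.45  0.    1.23 -0.6 ]
602,-290,48,-1.5 -> [0.0009, -0.0017, 0.0024, 0.0003, 0.0002, -0.0001] rows 0.0
```

Request:
play_rows(increments=[[0,0,0.003,0,0,0],[0,0,0.005,0,0,0],[0,0,0.005,0,0,0]])

```text
t: 29.5
tool_pos: [602.8, -290.4, 214.5]
tool_rot: [0.001, 0.682, 0.731, 0.0]
force: [-2.5, 1.0, 6.7]
gripper_width: 39.0
grasp_force: 25.0
```

Request:
play_rows(increments=[[0,0,0,0,0,0],[0,0,0,0,0,0],[0,0,0,0,0,0],[0,0,0,0,0,0],[0,0,-0.1,0,0,0],[0,0,-0.2,0,0,0],[0,0,-0.3,0,0,0],[0,0,-0.3,0,0,0],[0,0,-0.3,0,0,0]], jaw=-0.3)

```text
t: 30.4
tool_pos: [602.7, -290.4, 334.3]
tool_rot: [0.002, 0.682, 0.732, 0.0]
force: [0.1, -0.2, -0.3]
gripper_width: 60.2
grasp_force: 0.0
```

```bash
python3 plan.py 443.7,-378.3,170,-1.5 443.7,-378.3,91.5,-1.5
```

```text
t 30.40 grasp [ 603.2 -290.7  167.3] psi -1.501 w 60.2 g 0.0 F [ 0.1 -0.2 -0.3] M [-0.07  0.07 -0.02] j [-0.53  0.35  1.36 -0.    1.43 -0.6 ]
443.7,-378.3,170,-1.5 -> [-0.1914, -0.412, -0.0076, 0.0004, 0.0003, -0.0001] rows 3.6
443.7,-378.3,91.5,-1.5 -> [0.0, 0.0, 0.1962, 0.0, 0.0, 0.0] rows 1.6
```

Request:
play_rows(increments=[[-0.1914,-0.412,-0.007,0,0,0],[-0.1914,-0.412,-0.007,0,0,0],[-0.1914,-0.412,-0.007,0,0,0],[-0.1914,-0.412,-0.007,0,0,0],[-0.1914,-0.412,-0.007,0,0,0],[-0.1914,-0.412,-0.007,0,0,0],[-0.1914,-0.412,0.08,0,0,0],[-0.1914,-0.412,0.15,0,0,0],[-0.1914,-0.412,0.188,0,0,0],[-0.1914,-0.412,0.188,0,0,0],[-0.1914,-0.412,0.188,0,0,0]])

```text
t: 31.5
tool_pos: [443.9, -377.7, 257.5]
tool_rot: [-0.0, 0.682, 0.732, 0.0]
force: [1.1, -0.3, 0.3]
gripper_width: 60.7
grasp_force: 0.0
```

Request:
play_rows(increments=[[0,0,0,0,0,0],[0,0,0,0,0,0],[0,0,0,0,0,0],[0,0,0,0,0,0],[0,0,0,0,0,-0.008],[0,0,0,0,0,-0.016],[0,0,0,0,0,-0.016]], jaw=1, squeeze=35)

```text
t: 32.2
tool_pos: [443.7, -378.4, 258.2]
tool_rot: [0.001, 0.644, 0.765, 0.0]
force: [2.3, -0.3, 3.9]
gripper_width: 38.0
grasp_force: 35.0
```

```bash
python3 plan.py
```

```text
t 32.20 grasp [ 443.9 -378.6   91.2] psi -1.399 w 38.0 g 35.0 F [ 2.3 -0.3  3.9] M [-0.09 -0.29 -0.02] j [-0.79  0.2   1.69  0.    1.25 -0.97]
```

Request:
play_rows(increments=[[0,0,0,0,0,-0.008],[0,0,0,0,0,-0.016],[0,0,0,0,0,-0.016]])

```text
t: 32.5
tool_pos: [443.6, -378.1, 258.1]
tool_rot: [0.001, 0.605, 0.796, 0.0]
force: [1.8, 1.4, 5.8]
gripper_width: 37.9
grasp_force: 35.0
```

```bash
python3 plan.py
```

```text
t 32.50 grasp [ 443.8 -378.1   91.1] psi -1.301 w 37.9 g 35.0 F [1.8 1.4 5.8] M [ 0.41 -0.15 -0.84] j [-0.79  0.2   1.69  0.    1.25 -1.06]
```

The moment rises to -0.84 N m, so this cap stops dead and the right jar is tight. I release the cap and grip the jar body.

Request:
play_rows(increments=[[0,0,0,0,0,0],[0,0,0,0,0,0],[0,0,0,0,0,0],[0,0,0,0,0,0],[0,0,-0.01,0,0,0.01],[0,0,0,0,0,0.0262],[0,0,0.05,0,0,0.0262],[0,0,0.1,0,0,0.0262],[0,0,0.1,0,0,0.0262],[0,0,0.1,0,0,0.0262]], jaw=-0.3)

```text
t: 33.5
tool_pos: [443.1, -377.9, 217.0]
tool_rot: [-0.001, 0.668, 0.744, 0.0]
force: [0.6, 0.3, 0.1]
gripper_width: 60.5
grasp_force: 0.0
```

Request:
play_rows(increments=[[0,0,0,0,0,0],[0,0,0,0,0,0],[0,0,0,0,0,0],[0,0,0,0,0,0],[0,0,0,0,0,0],[0,0,0,0,0,0]], jaw=1, squeeze=30)

```text
t: 34.1
tool_pos: [444.1, -378.4, 218.5]
tool_rot: [0.001, 0.668, 0.744, 0.0]
force: [5.7, -0.4, 5.8]
gripper_width: 42.1
grasp_force: 30.0
```

```bash
python3 plan.py
python3 - <<'E'
from h import *
im=manip.get_image("top")
def proj(P):
    T=np.linalg.inv(np.array(im["T"])); q=T[:3,:3]@P+T[:3,3]; q=np.array(im["mtx"])@q; return q[:2]/q[2]
a0,b0,k=235,200,10
I=cv2.resize(im["image"][b0:b0+60,a0:a0+60],None,fx=k,fy=k,interpolation=cv2.INTER_CUBIC)
w=.07; mid=np.array([529,13.7])
for yy in(40,-40):
    for z,h,col in((133,21.5,(255,0,0)),(113,21.5,(0,255,0))):
        Q=[]
        for dx,dy in((-h,-h),(h,-h),(h,h),(-h,h)):
            x,y=dx,yy+dy
            Q.append((proj(np.array([mid[0]+np.cos(w)*x-np.sin(w)*y,mid[1]+np.sin(w)*x+np.cos(w)*y,z]))-[a0,b0])*k)
        cv2.polylines(I,[np.int32(Q)],True,col,1)
cv2.imwrite("pics/o1.png",I[:,:,::-1])
E
```

```text
t 34.10 grasp [ 444.5 -378.7   51.5] psi -1.464 w 42.1 g 30.0 F [ 5.7 -0.4  5.8] M [ 0.03 -0.92 -0.14] j [-0.79  0.25  1.71  0.    1.18 -0.9 ]
```

View pics/o1.png

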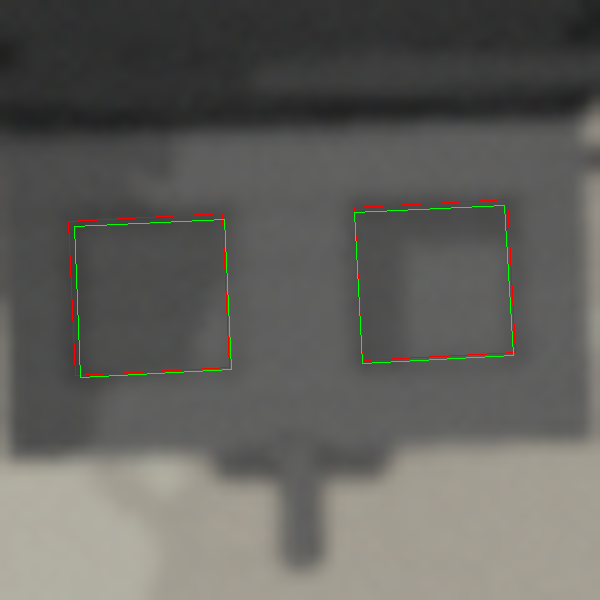

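The overlay squares (right pocket about 357–512 × 205–360) match the visible pockets. The tray's edges give a yaw of about 0.058 and put the right pocket near (532.8, -27). Next I lift the jar.

Request:
play_rows(increments=[[0,0,-0.02,0,0,0],[0,0,-0.05,0,0,0],[0,0,-0.1,0,0,0],[0,0,-0.2,0,0,0],[0,0,-0.3,0,0,0],[0,0,-0.4,0,0,0],[0,0,-0.42,0,0,0],[0,0,-0.42,0,0,0],[0,0,-0.42,0,0,0]])

```text
t: 35.05
tool_pos: [442.7, -377.7, 382.6]
tool_rot: [-0.002, 0.668, 0.744, -0.0]
force: [-0.6, -0.2, -3.6]
gripper_width: 40.4
grasp_force: 28.5
```

```bash
python3 plan.py 480,-200,240,-1.513 532.8,-27,240,-1.513
```

```text
t 35.05 grasp [ 442.2 -377.2  215.6] psi -1.464 w 40.4 g 28.5 F [-0.6 -0.2 -3.6] M [-0.05  0.07 -0.03] j [-0.79  0.09  1.57 -0.    1.48 -0.9 ]
480,-200,240,-1.513 -> [0.4319, 0.1398, -0.0601, -0.0004, -0.0004, 0.0078] rows 3.7
532.8,-27,240,-1.513 -> [0.4242, 0.1568, 0.0, 0.0, 0.0, 0.0] rows 3.6
```

Request:
play_rows(increments=[[0.4319,0.1398,-0.06,0,0,0.0078],[0.4319,0.1398,-0.06,0,0,0.0078],[0.4319,0.1398,-0.06,0,0,0.0078],[0.4319,0.1398,-0.06,0,0,0.0078],[0.4319,0.1398,-0.06,0,0,0.0078],[0.4319,0.1398,-0.06,0,0,0.0078]])

```text
t: 35.65
tool_pos: [480.2, -199.6, 406.8]
tool_rot: [-0.002, 0.686, 0.728, -0.001]
force: [-0.1, -0.6, -3.1]
gripper_width: 40.7
grasp_force: 28.5
```

Request:
play_rows(increments=[[0.4242,0.1568,0,0,0,0],[0.4242,0.1568,0,0,0,0],[0.4242,0.1568,0,0,0,0],[0.4242,0.1568,0,0,0,0],[0.4242,0.1568,0,0,0,0],[0.4242,0.1568,0,0,0,0],[0.4242,0.1568,0,0,0,0],[0.4242,0.1568,0,0,0,0]])

```text
t: 36.45
tool_pos: [533.1, -28.9, 408.7]
tool_rot: [-0.0, 0.687, 0.726, -0.0]
force: [-1.1, -0.5, -2.5]
gripper_width: 40.9
grasp_force: 28.5
```

```bash
python3 plan.py 532.8,-27,181,-1.513
python3 - <<'E'
from h import *
im=manip.get_image("side")
cv2.imwrite("pics/p1.png",cv2.resize(im["image"][130:270,200:380],None,fx=4,fy=4,interpolation=cv2.INTER_CUBIC)[:,:,::-1])
E
python3 plan.py 532.8,-27,181,-1.513
```

```text
t 36.45 grasp [532.9 -29.  241.7] psi -1.515 w 40.9 g 28.5 F [-1.1 -0.5 -2.5] M [-0.13  0.06  0.02] j [-0.15 -0.05  1.67 -0.    1.53 -0.21]
532.8,-27,181,-1.513 -> [0.0048, -0.0004, 0.1517, -0.0001, 0.0, -0.0004] rows 1.2
t 36.50 grasp [533.  -28.8 241.9] psi -1.515 w 40.9 g 28.5 F [-0.5  0.7 -2.4] M [-0.03  0.09 -0.01] j [-0.15 -0.05  1.67 -0.    1.53 -0.21]
532.8,-27,181,-1.513 -> [0.0044, -0.0005, 0.1523, -0.0001, 0.0, -0.0004] rows 1.2
```

View pics/p1.png

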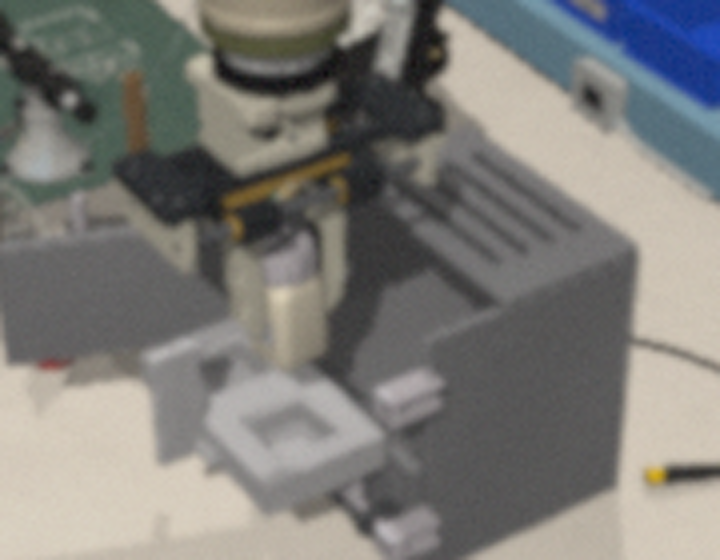

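The jar hangs upright above the tray. The wider grip (40.9 against 39 mm for the first jar) suggests it still sits turned about 0.08 counter-clockwise in the pads, so I turn the tool back by 0.07 before lowering.

Request:
play_rows(increments=[[0.0044,-0.0005,0.08,0,0,0.011],[0.0044,-0.0005,0.14,0,0,0.011],[0.0044,-0.0005,0.152,0,0,0.011],[0.0044,-0.0005,0.152,0,0,0.011],[0.0044,-0.0005,0.152,0,0,0.011]])

```text
t: 37.0
tool_pos: [533.4, -26.0, 349.9]
tool_rot: [0.001, 0.711, 0.703, 0.001]
force: [0.3, -1.0, -2.1]
gripper_width: 40.3
grasp_force: 28.5
```

Request:
play_rows(increments=[[0,0,0.007,0,0,0],[0,0,0.014,0,0,0],[0,0,0.02,0,0,0],[0,0,0.025,0,0,0],[0,0,0.025,0,0,0]])

```text
t: 37.5
tool_pos: [532.9, -25.5, 338.0]
tool_rot: [-0.0, 0.711, 0.703, -0.0]
force: [-0.0, -0.2, -1.8]
gripper_width: 40.7
grasp_force: 28.5
```

```bash
python3 plan.py 532.8,-27,159,-1.583
```

```text
t 37.50 grasp [532.8 -25.5 171. ] psi -1.582 w 40.7 g 28.5 F [-0.  -0.2 -1.8] M [-0.03  0.08 -0.  ] j [-0.14 -0.01  1.75 -0.    1.39 -0.13]
532.8,-27,159,-1.583 -> [-0.0038, -0.0001, 0.0301, -0.0001, -0.0, 0.0001] rows 0.2
```

Request:
play_rows(increments=[[0,0,0.008,0,0,0],[0,0,0.016,0,0,0],[0,0,0.024,0,0,0],[0,0,0.03,0,0,0],[0,0,0.03,0,0,0]])

```text
t: 38.0
tool_pos: [532.9, -25.6, 326.1]
tool_rot: [-0.0, 0.711, 0.703, -0.0]
force: [-0.1, -0.7, -2.5]
gripper_width: 40.4
grasp_force: 28.6
```

```bash
python3 plan.py
```

```text
t 38.00 grasp [532.9 -25.6 159.1] psi -1.582 w 40.4 g 28.6 F [-0.1 -0.7 -2.5] M [-0.05  0.03 -0.03] j [-0.14  0.    1.77 -0.    1.37 -0.13]
```

Almost on the floor. I lower it to contact, release and rise.

Request:
play_rows(increments=[[0,0,0.004,0,0,0],[0,0,0.007,0,0,0],[0,0,0.007,0,0,0]])

```text
t: 38.3
tool_pos: [533.8, -25.7, 325.7]
tool_rot: [0.001, 0.711, 0.703, 0.001]
force: [-1.0, -1.1, 7.9]
gripper_width: 40.6
grasp_force: 28.6
```

Request:
play_rows(increments=[[0,0,0,0,0,0],[0,0,0,0,0,0],[0,0,0,0,0,0],[0,0,0,0,0,0],[0,0,-0.02,0,0,0],[0,0,-0.12,0,0,0],[0,0,-0.22,0,0,0],[0,0,-0.34,0,0,0],[0,0,-0.34,0,0,0]], jaw=-0.2)

```text
t: 39.2
tool_pos: [534.0, -25.6, 468.6]
tool_rot: [0.005, 0.711, 0.703, 0.004]
force: [1.2, -0.1, 0.2]
gripper_width: 55.7
grasp_force: 0.0
```

```bash
python3 plan.py 400,-60,290,-0.9
```

```text
t 39.20 grasp [536.1 -25.9 301.6] psi -1.582 w 55.7 g 0.0 F [ 1.2 -0.1  0.2] M [-0.05  0.02 -0.02] j [-0.14 -0.07  1.58  0.    1.62 -0.13]
400,-60,290,-0.9 -> [-0.0897, -0.3343, 0.025, 0.0019, 0.0009, -0.1086] rows 4.6
```

```bash
python3 plan.py 420,120,290,-0.75 465,10.5,290,0.058 465,10.5,185,0.058
```

```text
t 39.20 grasp [536.1 -25.9 301.6] psi -1.582 w 55.7 g 0.0 F [ 1.2 -0.1  0.2] M [-0.05  0.02 -0.02] j [-0.14 -0.07  1.58  0.    1.62 -0.13]
420,120,290,-0.75 -> [0.3609, -0.2894, 0.0248, 0.0018, 0.0011, -0.1324] rows 5.6
465,10.5,290,0.058 -> [-0.2689, -0.1236, 0.0, 0.0, 0.0, -0.1286] rows 5.4
465,10.5,185,0.058 -> [0.0, 0.0, 0.2625, 0.0, 0.0, 0.0] rows 2.1
```

Request:
play_rows(increments=[[0.3609,-0.2894,0.0248,0,0,-0.1324],[0.3609,-0.2894,0.0248,0,0,-0.1324],[0.3609,-0.2894,0.0248,0,0,-0.1324],[0.3609,-0.2894,0.0248,0,0,-0.1324],[0.3609,-0.2894,0.0248,0,0,-0.1324],[0.3609,-0.2894,0.0248,0,0,-0.1324],[0.3609,-0.2894,0.0248,0,0,-0.1324],[0.3609,-0.2894,0.0248,0,0,-0.1324]], jaw=0.1)

```text
t: 40.0
tool_pos: [418.9, 120.1, 449.8]
tool_rot: [0.0, 0.368, 0.93, 0.0]
force: [0.0, -0.1, 0.2]
gripper_width: 41.9
grasp_force: 0.0
```

```bash
python3 plan.py 465,10.5,290,0.058 465,10.5,185,0.058
python3 - <<'E'
from h import *
ims={c:manip.get_image(c) for c in("side","top")}
for c in ims:
  for d in manip.spot_point(c,"jar_a")[:3]: print(c,round(d["conf"],2),at_z(ims[c],d["xy"],113).round(1),at_z(ims[c],d["xy"],3).round(1))
cv2.imwrite("pics/f1.png",np.hstack([cv2.resize(ims[c]["image"][b:b+h,a:a+h],(390,390),interpolation=cv2.INTER_CUBIC) for c,a,b,h in(("side",220,190,180),("top",230,130,180))])[:,:,::-1])
E
```

```text
t 40.00 grasp [419.  120.1 282.8] psi -0.753 w 41.9 g 0.0 F [ 0.  -0.1  0.2] M [-0.07 -0.01 -0.02] j [ 0.16 -0.34  1.85 -0.    1.64 -0.66]
465,10.5,290,0.058 -> [-0.2714, -0.1211, -0.0179, 0.0, 0.0, -0.1291] rows 5.4
465,10.5,185,0.058 -> [0.0, 0.0, 0.2625, 0.0, 0.0, 0.0] rows 2.1
side 0.96 [ 546.5 -359.5  113. ] [ 608.1 -288.6    3. ]
side 0.84 [541.7 -28.9 113. ] [602.5  87.4   3. ]
top 0.7 [530.5 -22.1 113. ] [536.9 -23.7   3. ]
top 0.64 [577.3 108.9 113. ] [588.4 120.6   3. ]
top 0.48 [ 583.7 -262.7  113. ] [ 595.4 -288.6    3. ]
```

View pics/f1.png

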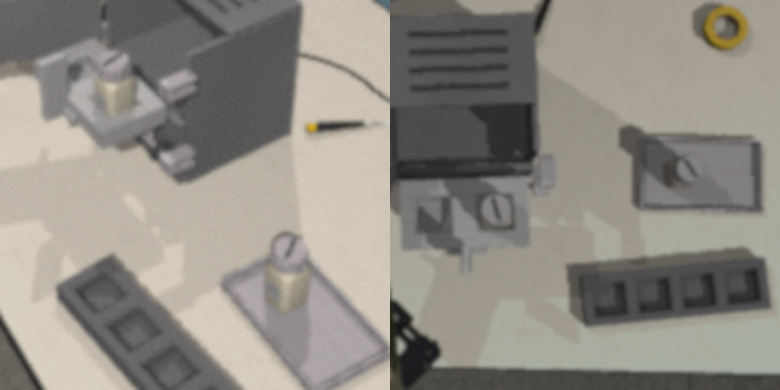

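The tight jar is seated square in the right pocket, with its cap at crop (496, 210). The loose one stands upright in the drip tray at (686, 170), and the rack is empty. Now I pinch the fin and slide the tray home.

Request:
play_rows(increments=[[-0.2714,-0.1211,-0.0179,0,0,-0.1291],[-0.2714,-0.1211,-0.0179,0,0,-0.1291],[-0.2714,-0.1211,-0.0179,0,0,-0.1291],[-0.2714,-0.1211,-0.0179,0,0,-0.1291],[-0.2714,-0.1211,-0.0179,0,0,-0.1291],[-0.2714,-0.1211,-0.0179,0,0,-0.1291],[-0.2714,-0.1211,-0.0179,0,0,-0.1291],[-0.2714,-0.1211,-0.0179,0,0,-0.1291]])

```text
t: 41.0
tool_pos: [465.3, 10.5, 456.8]
tool_rot: [-0.0, -0.028, 1.0, 0.0]
force: [-0.2, -0.2, -0.8]
gripper_width: 41.7
grasp_force: 0.0
```

Request:
play_rows(increments=[[0,0,0.1,0,0,0],[0,0,0.2,0,0,0],[0,0,0.262,0,0,0],[0,0,0.262,0,0,0],[0,0,0.262,0,0,0]])

```text
t: 41.5
tool_pos: [465.3, 10.7, 352.6]
tool_rot: [-0.0, -0.03, 1.0, 0.0]
force: [0.6, 0.6, 0.6]
gripper_width: 41.7
grasp_force: 0.0
```

Request:
play_rows(increments=[[0,0,0,0,0,0],[0,0,0,0,0,0],[0,0,0,0,0,0],[0,0,0,0,0,0],[0,0,0,0,0,0],[0,0,0,0,0,0]], jaw=1, squeeze=20)

```text
t: 42.1
tool_pos: [465.4, 10.8, 352.6]
tool_rot: [0.0, -0.03, 1.0, 0.0]
force: [-1.4, 0.5, 3.7]
gripper_width: 10.2
grasp_force: 20.0
```

```bash
python3 plan.py
```

```text
t 42.10 grasp [465.6  10.8 185.6] psi 0.061 w 10.2 g 20.0 F [-1.4  0.5  3.7] M [ 0.3   0.13 -0.09] j [-0.09 -0.21  1.92  0.    1.44 -1.72]
```

Request:
play_rows(increments=[[-0.04,0,0,0,0,0],[-0.1,0,0,0,0,0],[-0.17,0,0,0,0,0],[-0.24,0,0,0,0,0],[-0.3,0,0,0,0,0],[-0.345,0,0,0,0,0],[-0.37,0,0,0,0,0],[-0.38,0,0,0,0,0],[-0.38,0,0,0,0,0],[-0.38,0,0,0,0,0]])

```text
t: 43.1
tool_pos: [616.3, 19.3, 352.4]
tool_rot: [-0.002, -0.03, 1.0, -0.001]
force: [-8.8, -3.7, 9.7]
gripper_width: 9.8
grasp_force: 20.0
```

```bash
python3 plan.py
```

```text
t 43.10 grasp [615.7  19.1 185.4] psi 0.060 w 9.8 g 20.0 F [-8.8 -3.7  9.7] M [-0.42  1.61 -0.14] j [-0.05  0.2   1.5  -0.    1.44 -1.68]
```

Request:
play_rows(increments=[[0,0,0,0,0,0],[0,0,0,0,0,0],[0,0,0,0,0,0],[0,0,-0.12,0,0,0],[0,0,-0.24,0,0,0],[0,0,-0.28,0,0,0],[0,0,-0.28,0,0,0]], jaw=0.1)

```text
t: 43.8
tool_pos: [617.6, 20.0, 468.4]
tool_rot: [0.004, -0.03, 1.0, -0.0]
force: [0.4, 0.3, 0.6]
gripper_width: 41.7
grasp_force: 0.0
```

```bash
python3 - <<'E'
from h import *
ims={c:manip.get_image(c) for c in("side","top")}
for n,z in (("top_handle",201),("tray_fin",196)):
    for c in ims:
        for d in manip.spot_point(c,n)[:1]: print(n,c,round(d["conf"],2),at_z(ims[c],d["xy"],z).round(1))
E
python3 plan.py 580,90,300,-0.914 540,170.5,300,-1.914 540,170.5,190,-1.914
```

```text
top_handle side 0.57 [538.1 171.8 201. ]
tray_fin side 0.91 [612.1  10.2 196. ]
tray_fin top 0.5 [613.3  20.8 196. ]
t 44.10 grasp [616.1  20.  294.6] psi 0.061 w 42.1 g 0.0 F [-0.4  0.3 -0. ] M [-0.01 -0.06 -0.02] j [-0.05  0.16  1.35 -0.    1.63 -1.68]
580,90,300,-0.914 -> [0.0811, 0.1804, -0.0132, -0.0002, -0.0006, 0.1551] rows 6.5
540,170.5,300,-1.914 -> [0.2204, 0.0437, 0.0, 0.0, 0.0, 0.1592] rows 6.7
540,170.5,190,-1.914 -> [0.0, 0.0, 0.275, 0.0, 0.0, 0.0] rows 2.2
```

Request:
play_rows(increments=[[0.0811,0.1804,-0.0132,0,0,0.1551],[0.0811,0.1804,-0.0132,0,0,0.1551],[0.0811,0.1804,-0.0132,0,0,0.1551],[0.0811,0.1804,-0.0132,0,0,0.1551],[0.0811,0.1804,-0.0132,0,0,0.1551],[0.0811,0.1804,-0.0132,0,0,0.1551],[0.0811,0.1804,-0.0132,0,0,0.1551],[0.0811,0.1804,-0.0132,0,0,0.1551]])

```text
t: 44.9
tool_pos: [580.1, 89.9, 468.0]
tool_rot: [-0.001, 0.442, 0.897, -0.001]
force: [0.1, 0.3, -0.3]
gripper_width: 41.7
grasp_force: 0.0
```

Request:
play_rows(increments=[[0.2204,0.0437,0,0,0,0.1592],[0.2204,0.0437,0,0,0,0.1592],[0.2204,0.0437,0,0,0,0.1592],[0.2204,0.0437,0,0,0,0.1592],[0.2204,0.0437,0,0,0,0.1592],[0.2204,0.0437,0,0,0,0.1592],[0.2204,0.0437,0,0,0,0.1592],[0.2204,0.0437,0,0,0,0.1592],[0.2204,0.0437,0,0,0,0.1592]])

```text
t: 45.8
tool_pos: [540.2, 170.4, 468.8]
tool_rot: [-0.0, 0.816, 0.578, -0.0]
force: [-0.4, -0.7, 0.2]
gripper_width: 42.0
grasp_force: 0.0
```

Request:
play_rows(increments=[[0,0,0.1,0,0,0],[0,0,0.2,0,0,0],[0,0,0.275,0,0,0],[0,0,0.275,0,0,0],[0,0,0.275,0,0,0]])

```text
t: 46.3
tool_pos: [540.2, 170.4, 359.6]
tool_rot: [-0.0, 0.817, 0.577, -0.0]
force: [-0.3, 0.0, -0.2]
gripper_width: 42.0
grasp_force: 0.0
```

Request:
play_rows(increments=[[0,0,0,0,0,0],[0,0,0,0,0,0],[0,0,0,0,0,0],[0,0,0,0,0,0],[0,0,0,0,0,0],[0,0,0,0,0,0]], jaw=1, squeeze=25)

```text
t: 46.9
tool_pos: [540.2, 170.9, 360.3]
tool_rot: [-0.0, 0.817, 0.576, 0.0]
force: [-3.6, 2.8, 6.4]
gripper_width: 11.6
grasp_force: 25.0
```

```bash
python3 plan.py; python3 arc.py 585.5 111.4 -0.1,-0.22,-0.34,-0.46,-0.58,-0.70,-0.82,-0.94,-1.06,-1.18
```

```text
t 46.90 grasp [540.2 171.1 193.3] psi -1.914 w 11.6 g 25.0 F [-3.6  2.8  6.4] M [ 0.39  0.81 -0.09] j [0.22 0.06 1.64 0.   1.44 0.56]
46.9 [540.2 170.9 360.3] [-3.6  2.8  6.4] 11.611384661675817
[-0.0162, -0.0094, -0.0, 0.0, 0.0, -0.0159] , [534. 166. 360.]
[-0.0367, -0.0185, -0.0, 0.0, 0.0, -0.035] , [528. 160. 360.]
[-0.0581, -0.025, -0.0001, 0.0, 0.0, -0.0541] , [523. 152. 360.]
[-0.0802, -0.029, -0.0001, 0.0, 0.0, -0.0732] , [518. 145. 360.]
[-0.1026, -0.0302, -0.0001, 0.0, 0.0, -0.0923] , [515. 136. 360.]
[-0.125, -0.0288, -0.0001, 0.0, 0.0, -0.1114] , [512. 128. 360.]
[-0.147, -0.0247, -0.0002, 0.0, 0.0, -0.1305] , [511. 119. 360.]
[-0.1684, -0.018, -0.0002, 0.0, 0.0, -0.1496] , [511. 110. 360.]
[-0.1889, -0.0088, -0.0002, 0.0, 0.0, -0.1687] , [511. 101. 360.]
[-0.208, 0.0028, -0.0002, 0.0, 0.0, -0.1878] , [513.  92. 360.]
```

Request:
play_rows(increments=[[-0.0162,-0.0094,0,0,0,-0.0159],[-0.0367,-0.0185,0,0,0,-0.035],[-0.0581,-0.025,0,0,0,-0.0541],[-0.0802,-0.029,0,0,0,-0.0732],[-0.1026,-0.0302,0,0,0,-0.0923],[-0.125,-0.0288,0,0,0,-0.1114],[-0.147,-0.0247,0,0,0,-0.1305],[-0.1684,-0.018,0,0,0,-0.1496],[-0.1889,-0.0088,0,0,0,-0.1687],[-0.1889,-0.0088,0,0,0,-0.1687]])

```text
t: 47.9
tool_pos: [512.6, 99.2, 360.3]
tool_rot: [0.002, 0.413, 0.911, 0.0]
force: [6.3, -1.2, -0.1]
gripper_width: 11.2
grasp_force: 25.0
```

```bash
python3 plan.py; python3 arc.py 588 111 -0.1,-0.22,-0.34,-0.46,-0.58,-0.70,-0.80,-0.86,-0.9,-0.92
```

```text
t 47.90 grasp [513.3  99.  193.3] psi -0.851 w 11.2 g 25.0 F [ 6.3 -1.2 -0.1] M [-0.34 -0.97 -0.12] j [ 0.09 -0.06  1.76 -0.    1.43 -0.63]
47.9 [512.6  99.2 360.3] [ 6.3 -1.2 -0.1] 11.178436024326059
[-0.0166, -0.0094, 0.0, 0.0, 0.0, -0.0159] , [514.  92. 360.]
[-0.0377, -0.0184, 0.0001, 0.0, 0.0, -0.035] , [517.  83. 360.]
[-0.0596, -0.0248, 0.0002, 0.0, 0.0, -0.0541] , [521.  75. 360.]
[-0.0822, -0.0285, 0.0002, 0.0, 0.0, -0.0732] , [526.  67. 360.]
[-0.1051, -0.0295, 0.0003, 0.0, 0.0, -0.0923] , [531.  60. 360.]
[-0.1279, -0.0278, 0.0004, 0.0, 0.0, -0.1114] , [538.  53. 360.]
[-0.1466, -0.0243, 0.0005, 0.0, 0.0, -0.1273] , [544.  49. 360.]
[-0.1577, -0.0213, 0.0005, 0.0, 0.0, -0.1369] , [548.  46. 360.]
[-0.1649, -0.0189, 0.0006, 0.0, 0.0, -0.1432] , [550.  45. 360.]
[-0.1685, -0.0176, 0.0006, 0.0, 0.0, -0.1464] , [552.  44. 360.]
```

Request:
play_rows(increments=[[-0.0166,-0.0094,0,0,0,-0.0159],[-0.0377,-0.0184,0,0,0,-0.035],[-0.0596,-0.0248,0,0,0,-0.0541],[-0.0822,-0.0285,0,0,0,-0.0732],[-0.1051,-0.0295,0,0,0,-0.0923],[-0.1279,-0.0278,0,0,0,-0.1114],[-0.1466,-0.0243,0,0,0,-0.1273],[-0.1577,-0.0213,0,0,0,-0.1369],[-0.1649,-0.0189,0,0,0,-0.1432],[-0.1685,-0.0176,0,0,0,-0.1464],[-0.1685,-0.0176,0,0,0,-0.1464]])

```text
t: 49.0
tool_pos: [551.0, 44.7, 360.2]
tool_rot: [0.001, -0.033, 0.999, -0.0]
force: [1.8, -1.5, 5.0]
gripper_width: 11.8
grasp_force: 25.0
```

```bash
python3 plan.py 553,43,193,0.06
```

```text
t 49.00 grasp [551.3  44.6 193.2] psi 0.066 w 11.8 g 25.0 F [ 1.8 -1.5  5. ] M [-0.34 -0.25 -0.1 ] j [-0.01  0.03  1.68 -0.    1.43 -1.65]
553,43,193,0.06 -> [-0.0048, -0.0045, 0.0006, -0.0001, 0.0003, 0.0009] rows 0.1
```

Request:
play_rows(increments=[[-0.005,0,0,0,0,0],[-0.01,0,0,0,0,0],[-0.01,0,0,0,0,0]])

```text
t: 49.3
tool_pos: [552.8, 44.9, 360.1]
tool_rot: [-0.003, -0.033, 0.999, -0.001]
force: [-20.3, -4.3, 17.6]
gripper_width: 11.3
grasp_force: 25.0
```

```bash
python3 plan.py
```

```text
t 49.30 grasp [551.8  44.6 193.1] psi 0.065 w 11.3 g 25.0 F [-20.3  -4.3  17.6] M [-0.62  3.31 -0.03] j [-0.01  0.04  1.67 -0.    1.44 -1.65]
```

Request:
play_rows(increments=[[0,0,0,0,0,0],[0,0,0,0,0,0],[0,0,0,0,0,0],[0,0,-0.12,0,0,0],[0,0,-0.24,0,0,0],[0,0,-0.25,0,0,0],[0,0,-0.25,0,0,0]], jaw=0.1)

```text
t: 50.0
tool_pos: [554.9, 45.4, 461.4]
tool_rot: [0.002, -0.033, 0.999, -0.0]
force: [-0.7, 0.0, -0.7]
gripper_width: 41.9
grasp_force: 0.0
```

```bash
python3 - <<'E'
from h import *
ims={c:manip.get_image(c) for c in("side","top")}
for n,z in (("top_handle",201),("top_bolt_knob",220)):
    for c in ims:
        for d in manip.spot_point(c,n)[:2]: print(n,c,round(d["conf"],2),at_z(ims[c],d["xy"],z).round(1))
E
python3 plan.py 572.5,-14,290,0.058 572.5,-14,212,0.058
```

```text
top_handle side 0.86 [552.2  38.9 201. ]
top_bolt_knob side 0.57 [576.1  -9.9 220. ]
t 50.30 grasp [553.7  45.3 290.4] psi 0.066 w 41.8 g 0.0 F [-0.2 -0.1 -0.2] M [ 0.02 -0.07  0.02] j [-0.01 -0.    1.53 -0.    1.62 -1.65]
572.5,-14,290,0.058 -> [-0.0359, -0.1509, 0.0009, 0.0, -0.0005, 0.0012] rows 1.2
572.5,-14,212,0.058 -> [0.0, 0.0, 0.195, 0.0, 0.0, 0.0] rows 1.6
```

Request:
play_rows(increments=[[-0.0359,-0.1509,0,0,0,0],[-0.0359,-0.1509,0,0,0,0],[-0.0359,-0.1509,0,0,0,0],[-0.0359,-0.1509,0,0,0,0],[-0.0359,-0.1509,0.1,0,0,0],[-0.0359,-0.1509,0.195,0,0,0],[-0.0359,-0.1509,0.195,0,0,0],[-0.0359,-0.1509,0.195,0,0,0]])

```text
t: 51.1
tool_pos: [572.4, -13.1, 381.4]
tool_rot: [-0.001, -0.033, 0.999, 0.0]
force: [0.9, -0.4, 0.7]
gripper_width: 41.6
grasp_force: 0.0
```

Request:
play_rows(increments=[[0,0,0,0,0,0],[0,0,0,0,0,0],[0,0,0,0,0,0],[0,0,0,0,0,0],[0,0,0,0,0,0],[0,0,0,0,0,0]], jaw=1, squeeze=20)

```text
t: 51.7
tool_pos: [572.9, -14.0, 382.2]
tool_rot: [0.001, -0.033, 0.999, 0.0]
force: [-0.8, 0.6, 4.4]
gripper_width: 10.6
grasp_force: 20.0
```

```bash
python3 plan.py 575,-42,212,0.058
```

```text
t 51.70 grasp [573.2 -14.  215.2] psi 0.066 w 10.6 g 20.0 F [-0.8  0.6  4.4] M [0.23 0.07 0.01] j [-0.11  0.07  1.6   0.    1.48 -1.75]
575,-42,212,0.058 -> [-0.0005, -0.0702, 0.0079, -0.0, 0.0002, 0.0012] rows 0.6
```

Request:
play_rows(increments=[[-0.004,-0.01,0,0,0,0],[-0.004,-0.025,0,0,0,0],[-0.004,-0.04,0,0,0,0],[-0.004,-0.055,0,0,0,0],[-0.004,-0.068,0,0,0,0],[-0.004,-0.073,0,0,0,0],[-0.004,-0.073,0,0,0,0],[-0.004,-0.073,0,0,0,0]])

```text
t: 52.5
tool_pos: [575.5, -40.8, 382.0]
tool_rot: [-0.001, -0.034, 0.999, 0.003]
force: [-9.0, 14.1, 12.0]
gripper_width: 10.3
grasp_force: 20.0
```

```bash
python3 plan.py
```

```text
t 52.50 grasp [575.  -39.9 215. ] psi 0.068 w 10.3 g 20.0 F [-9.  14.1 12. ] M [2.6  1.88 0.  ] j [-0.16  0.08  1.58  0.    1.48 -1.8 ]
```

Request:
play_rows(increments=[[0,-0.003,0,0,0,0],[0,-0.003,0,0,0,0],[0,-0.003,0,0,0,0]])

```text
t: 52.8
tool_pos: [575.5, -41.2, 382.0]
tool_rot: [-0.001, -0.034, 0.999, 0.003]
force: [-10.5, 17.9, 12.5]
gripper_width: 10.6
grasp_force: 20.0
```

Request:
play_rows(increments=[[0,0.003,0,0,0,0],[0,0.003,0,0,0,0],[0,0.003,0,0,0,0],[0,0.003,0,0,0,0],[0,0.003,-0.1,0,0,0],[0,0.003,-0.2,0,0,0],[0.1,0.003,-0.3,0,0,0],[0.2,0.003,-0.3,0,0,0],[0.3,0.003,-0.3,0,0,0],[0.35,0.003,-0.3,0,0,0],[0.35,0.003,-0.3,0,0,0]], jaw=0.1)

```text
t: 53.9
tool_pos: [435.0, -52.6, 502.1]
tool_rot: [0.001, -0.032, 0.999, -0.0]
force: [0.2, -0.1, 0.2]
gripper_width: 41.8
grasp_force: 0.0
```

```bash
python3 plan.py
python3 - <<'E'
from h import *
ims={c:manip.get_image(c) for c in("side","top")}
for n,z in (("top_handle",201),("top_bolt_knob",220),("jar_a",3),("drip_tray",0)):
    for c in ims:
        for d in manip.spot_point(c,n)[:2]: print(n,c,round(d["conf"],2),at_z(ims[c],d["xy"],z).round(1))
cv2.imwrite("pics/z1.png",np.hstack([cv2.resize(ims[c]["image"][b:b+h,a:a+h],(390,390),interpolation=cv2.INTER_CUBIC) for c,a,b,h in(("side",225,160,200),("top",230,130,180))])[:,:,::-1])
E
```

```text
t 53.90 grasp [435.2 -52.7 335.1] psi 0.065 w 41.8 g 0.0 F [ 0.2 -0.1  0.2] M [0.02 0.02 0.02] j [-0.24 -0.34  1.75 -0.    1.73 -1.87]
top_handle side 0.63 [555.5  40.7 201. ]
top_handle top 0.74 [ 579.3 -254.3  201. ]
top_handle top 0.65 [551.   40.8 201. ]
top_bolt_knob side 0.54 [578.7 -39.5 220. ]
jar_a side 0.73 [ 615.  -300.3    3. ]
jar_a side 0.44 [775.9 104.1   3. ]
jar_a top 0.82 [ 606.2 -308.     3. ]
jar_a top 0.62 [690.5 -11.7   3. ]
drip_tray side 0.63 [ 608.7 -330.8    0. ]
drip_tray top 0.9 [ 606.  -330.5    0. ]
drip_tray top 0.59 [572.6  62.    0. ]
```

View pics/z1.png

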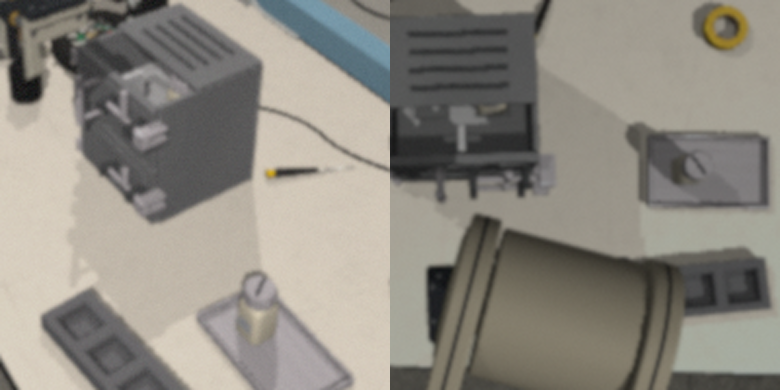

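The top half is shut with its bolt pin beside the staple, at crop (122, 100) in the side view. The tray is home with its jar, and the loose jar still stands upright in the drip tray, which was knocked slightly, at (257, 310). I hand in.

```bash
python3 -c "
from bench import manip; print(manip.hand_in())"
```

```text
the job is handed in; nothing more can be done
None
```

The job is handed in: two jars were present, and the tight one is in the tray's right pocket and the loose one upright in the drip tray. The tray is home and the top half of the door is shut and bolted.

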